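# Clamp a cover in the laser-marking fixture with the eccentric

### The arm

A 6-joint arm with a two-finger parallel gripper is mounted at the origin on the work surface. World frame = base frame: x ahead of the robot, y to its left, z up, the work surface at z = 0. Lengths are in mm, angles in rad, forces in N, time in s.
With the tool pointing down it reaches from about 350 to 775 mm from the base axis. Payload 7.3 kg.
Tool frame: the origin (TCP) lies midway between the tips of the shut fingers; the grasp point (between the pads) lies 19 mm behind it (bot.hold_point_z is the distance from the TCP to the grasp point, in mm); z points along the fingers, y is the direction in which the jaws open and shut (so a half turn about z gives the same grasp; the last joint's range is limited). The gripper opens to 92 mm and grips with 3 to 60 N. Pads are 19 mm wide; open, the fingers measure 130 mm over their backs; the gripper's body (75 mm by 190 mm) begins 47 mm behind the grasp point.
Start: joints at [-1.353, 0.342, 1.524, -0, 1.275, -0.146], TCP at [186.834, -490.655, 186.741] pointing down, gripper open.
Joint ranges: [-2.53, 2.53], [-0.77, 2.02], [0.04, 2.7], [-1, 4.14], [0.28, 2.66], [-3.11, 3.11]. Speed limits (rad/s): [2.57, 2.57, 3.14, 3.14, 3.14, 3.14].

### API

Orientations are given as [roll, pitch, yaw] about the fixed x, y, z axes, in that order (R = Rz(yaw) Ry(pitch) Rx(roll)).
In Python, from plant import bot gives the robot as it stands.
- The arm moves only by the tool servo_tool, never from a script. Its argument "series" is a list of rows, each a list of 5 numbers: the opening, from 0 (shut) to 1 (fully open), then the shift along the tool's x, y, z each as a share of 50 mm, from -1 to 1, then the turn about the tool's z as a share of 90 degrees, from -1 to 1. In form: [[gripper, tx, ty, tz, spin], ...]. A call has 1 to 20 rows; each row shifts and turns the commanded pose from where the row before left it, along the tool's axes as they then stand; what a row does not reach is not made up. A row lasts 1/8 s, in which the tool goes at most 62.5 mm and 10.7 degrees, less where a joint would pass 70% of its speed; a pose out of reach is approached as far as the arm can. A call with a number of a shift or a turn outside -1 to 1 is refused whole. A call with a gripper value outside its range is refused whole. The fingers move at their own pace and stop on an object; the grip force is fixed at half the most. Time passes only in rows, so rows that do not move let the fingers close. It gives the time, the measured TCP pose, the force and the opening at its end, in the units of the state.
- bot.get_obs(): the state, without advancing time (a new reading comes with each control period).
- bot.capture(name): name is "side" or "top"; returns the picture (400x640x3 uint8, red, green, blue); there is no depth.
- bot.camera_model(name): a dict with "mtx" (3x3 intrinsics, pixels), "world_from_camera" (4x4, takes a point from camera to world coordinates). Camera axes: x right, y up, looking along -z (the intrinsics and any distortion apply to the point x, -y, -z); pixel columns grow to the right and rows downward; lengths in mm; the calibration is good to about 2 mm. A picture is of the moment at which its call begins. camera_model takes no time and is no camera call.
- bot.close_job(): hands the job in, once; it reports no verdict.
Trained networks look in the newest picture that a camera, given by its name, has taken for a name from the list of things; names that differ only in an ending like _2 or _b are one class to them, and where a whole thing is asked for, a point or a joint stands for the part that bears it (a point fixed in the world has none). Each returns a list of dicts, best first, with "p" (0 to 1); they miss things now and then, are a little off and sometimes report something else, mostly with a low value. They report only what shows in the picture. A call takes as long as a camera call. They do not tell look-alikes from the thing itself.
- bot.outline_of(camera, label): "mask" (400x640 bool, what is visible of it).
- bot.pinpoint(camera, label): "point" ([x, y, z] in mm, in the coordinates of the camera as it stood for that picture, good to about 4 mm: a listed point, or the origin of a listed thing).
The state is a dict: "time": time; "joint_positions": joint angles; "dq": joint speeds; "tau": joint torques, N m; "tool_pos": TCP position; "tcp_rot": TCP orientation; "contact_force": force on the tool from outside, world axes, zero at the start; "moment": the same for the moment, N m; "grip_width": finger opening in mm.
Only numpy, scipy, OpenCV 4.12 (cv2) and the standard library are available. Lean on these libraries where they do the work, as an engineer would, in place of code of your own. Each camera call takes 0.05 s, during which the arm holds its last target.

### The job

Load the blue cover into the marking fixture: lay it gently and flat in the nest, slide it until its short end touches the foot of the corner stop, and let go. Then turn the red eccentric knob anticlockwise until its lobe bears on the cover and nips it square against the rail, and leave it clamped: about 15 N is right, under 6 N it can shift, and over 30 N at any time bruises the edge. Leave the red cover, hex key, dial collar and chuck key alone.

Things in the scene. Friction and masses are not known exactly. Their poses are not given: they have to be found in the camera images.
- plate: Aluminium fixture plate fixed to the table, 200 mm (x) by 260 mm (y), 15 mm thick, with rows of small tapped holes. Origin: centre of its underside; z up. The nest is at its middle: corner stop on its +x side (foot on the +y side), eccentric on its -x side.
- square: Dark steel corner stop screwed on the plate, set by hand, differently each time. Origin: its inner corner, at the plate's top. Rail: 14 mm wide, 8 mm high, inner face at x = 0 of this body, y = +16 to -100 mm. Foot: 16 mm thick, 8 mm high, inner face at y = 0, x = 0 to -39 mm. A white nylon strip, 60 mm long, 7.5 mm high, faces the rail; shims put its face at x = -2.6 to -5.4 mm (not measured).
- nest (a point): Centre of the underside of a seated cover for a middling strip: x = -29, y = -40 mm of the corner stop, on the plate's top, axes as the corner stop's. The true seat is up to 1.4 mm either way in x, by the shims; in y it touches the foot. With the eccentric open, a cover laid 4 to 5 mm off this point on the eccentric's side (-x) clears both strip and disc by about 3 mm.
- eccentric: Eccentric clamp on the plate, opposite the rail. Origin: on its vertical turning axis, at the plate's top face, 29 mm from the plate's centre towards the plate's -x. It turns about z only; its own +x axis points to the lobe. Steel disc with black urethane tyre, 44 mm across, 9 mm high, its centre 7 mm off the axis along +x. A friction washer (0.2 N m) holds it where it is left.
- knob_grip (a point): Point on the turning axis inside the red wing knob, 50 mm above the plate's top face; axes as the eccentric's. The wing is a bar 40 mm long along the eccentric's y, 14 mm wide along its x, from 30 to 56 mm above the plate. Turning it free takes about 0.2 N m; the lobe's push on a backed cover adds about 0.01 to 0.02 N m per newton.
- lobe (a point): The disc's far point (yellow dot near it), 29 mm from the axis. It starts pointing to the plate's -x or up to 0.4 rad anticlockwise (from above) of that; anticlockwise travel ends at 2.9 rad. It may meet and push a loose cover from 1.2 rad; the cover is backed by the strip only at 1.6 to 2.3 rad. From there the push grows about 1.5 N per 0.01 rad; letting go loses a few newtons.
- cover: The blue cover to be clamped, loose, starts in one of the two grey trays. Base plate 50 mm (x) by 80 mm (y), 10 mm thick; on it a central boss 34 mm (x) by 26 mm (y) whose top is 26 mm above the underside. Origin: centre of the underside, z up. 0.12 to 0.19 kg. Either way round (half turn about z) is fine in the nest. Good to grip across the boss's 26 mm, fingers standing over the base plate.
- cover_red: Red cover, same shape, in the other tray; leave alone. Origin: centre of the underside.
- tray_a: Grey tray holding the blue cover, fixed, 130 mm (x) by 120 mm (y), walls 4 mm thick and 18 mm high, floor 4 mm thick. Origin: centre of the underside.
- tray_b: Grey tray like the other, holding the red cover, fixed. Origin: centre of the underside.
- hexkey: Dark L-shaped hex key, 70 by 22 mm, 6 mm thick, lying on the plate behind the rail; leave alone. Origin: middle of its long arm, at the underside.
- collar: Steel dial collar, ring of 68 mm outside diameter, 22 mm high, lying on the table beyond the plate; leave alone. Origin: centre of the underside.
- chuckkey: Steel T-handled chuck key, 90 mm long with a 90 mm cross bar, lying on the table beyond the plate; leave alone. Origin: middle of its length, underside.
There are look-alikes about, which are no part of the job. Leave any yellow look-alike of the cover alone.

How it is judged (in metres and radians):
On the way, in this order (a step that is already met when the one before it is completed fails the run):
1. the blue cover lies flat in the nest, its end against the foot, let go (angle between cover's own z axis and vertical below 0.04 rad and z of cover in the frame of square between -0.002 and 0.002 m and y of cover in the frame of square between -0.0425 and -0.038 m and x of cover in the frame of square between -0.042 and -0.0255 m and angle between the y axis of cover and the y axis of square, either way round below 0.15 rad and contact force between the fingers and cover below 0.2 N and linear speed of cover below 0.02 m/s), for 0.2 s.
2. the eccentric's lobe presses on the cover with over 6 N (contact force between eccentric and cover above 6 N), for 0.2 s.
At the end, for the whole second after the job is handed in: The blue cover lies flat on the plate, square to the corner stop (0.03 rad), its end on the foot (2.5 mm), pressed against the rail's strip by the eccentric alone with 6 to 30 N, at rest; the robot has let go (angle between cover's own z axis and vertical below 0.04 rad and z of cover in the frame of square between -0.002 and 0.002 m and y of cover in the frame of square between -0.0425 and -0.038 m and x of cover in the frame of square between -0.0325 and -0.0255 m and angle between the y axis of cover and the y axis of square, either way round below 0.03 rad and contact force between eccentric and cover between 6 and 30 N and linear speed of cover below 0.01 m/s); the robot touches nothing.
It fails at once if the lobe presses the cover with more than 30 N (contact force between eccentric and cover above 30 N).
It fails at once if the cover is pushed against the corner stop with more than 35 N (contact force between cover and square above 35 N).
It fails at once if the cover is dropped or pressed hard on the plate (over 60 N) (contact force between cover and plate above 60 N).
It fails at once if the red cover, the hex key, the dial collar or the chuck key is moved more than 10 mm (distance of any of cover_red, hexkey, collar, chuckkey from where it was at the start of the episode above 0.01 m).
It also fails if it takes over 72 s, if anything falls off the work surface, if the arm or the gripper's body presses on something with over 40 N, if the wrist force passes 120 N, or if a joint passes its speed limit or range.

## Working session

There is one attempt and no reset: what is moved stays moved. The work goes in short steps, Python scripts to look and compute and a tool call to move; the robot and the scene stay as the last step left them, time stands still between calls to the robot, and variables do not carry over. Pictures are saved under pics/ and viewed, and the job is handed in when it is done.

Besides the shell and the picture viewer there is one more tool, called after "Emit:" by a JSON object that holds its "op" and its "data", one argument or row to a line. servo_tool: Moves the arm, as the interface text tells. Shift numbers are shares of 50 mm and turn numbers shares of 90 degrees, none past 1 either way. Its arguments: {"type":"object","properties":{"series":{"type":"array"}},"required":["series"]}

```bash
mkdir -p pics; ls
cat > h.py <<'E'
import numpy as np, cv2
from plant import bot
def shot(n,f):
    im=bot.capture(n); cv2.imwrite('pics/'+f,im[:,:,::-1]); return im
def pix(n,P):
    c=bot.camera_model(n);W=np.array(c['world_from_camera']);K=np.array(c['mtx'])
    P=np.atleast_2d(P);p=(P-W[:3,3])@W[:3,:3]; p=p*[1,-1,-1]; q=p@K.T; return q[:,:2]/q[:,2:]
def ray(n,uv,z):
    c=bot.camera_model(n);W=np.array(c['world_from_camera']);K=np.array(c['mtx'])
    uv=np.atleast_2d(uv);d=np.c_[uv,np.ones(len(uv))]@np.linalg.inv(K).T*[1,-1,-1]@W[:3,:3].T
    o=W[:3,3]; return o+d*((z-o[2])/d[:,2:])
def pin(n,l):
    W=np.array(bot.camera_model(n)['world_from_camera'])
    return [(round(float(r['p']),2),np.round(W[:3,:3]@np.array(r['point'])+W[:3,3],1).tolist()) for r in bot.pinpoint(n,l)]
E
python3 - <<'E'
from h import *
for n in('top','side'):
    shot(n,n+'0.png'); c=bot.camera_model(n); print({k:(np.round(v,3).tolist() if not isinstance(v,str) else v) for k,v in c.items()})
    for l in ['plate','square','nest','eccentric','knob_grip','lobe','cover']: print(n,l,pin(n,l)[:4])
print(bot.get_obs())
E
```

```text
pics
{'mtx': [[439.964, 0.0, 317.134], [0.0, 439.964, 196.296], [0.0, 0.0, 1.0]], 'world_from_camera': [[0.001, 0.998, -0.058, 528.888], [-1.0, 0.001, -0.01, 81.612], [-0.01, 0.058, 0.998, 1169.325], [0.0, 0.0, 0.0, 1.0]]}
top plate [(0.72, [540.4, -2.8, -2.4])]
top square [(0.57, [581.9, 50.8, 17.1])]
top nest [(0.68, [555.7, 4.3, 15.2])]
top eccentric [(0.57, [505.3, -9.9, 16.1])]
top knob_grip [(0.75, [506.8, -12.9, 62.9])]
top lobe [(0.52, [479.7, -16.9, 21.3])]
top cover [(0.86, [491.5, 310.2, 3.5]), (0.75, [505.0, -10.2, 12.4]), (0.71, [568.0, 477.7, 2.0])]
{'mtx': [[506.366, 0.0, 302.368], [0.0, 506.366, 199.531], [0.0, 0.0, 1.0]], 'world_from_camera': [[-0.777, 0.428, -0.463, -0.088], [-0.63, -0.545, 0.553, 748.374], [-0.016, 0.721, 0.693, 933.777], [0.0, 0.0, 0.0, 1.0]]}
side plate [(0.83, [536.2, -2.5, 2.6]), (0.47, [476.5, -308.8, 3.8])]
side square []
side nest [(0.67, [557.1, 5.6, 13.8]), (0.66, [538.2, -2.9, 4.4])]
side eccentric [(0.68, [507.1, -7.0, 17.3])]
side knob_grip [(0.75, [508.7, -10.6, 62.7])]
side lobe [(0.75, [493.5, 310.6, 6.0]), (0.65, [481.3, -14.7, 27.5])]
side cover [(0.87, [489.8, 311.5, 5.0]), (0.61, [490.8, 320.1, 4.2]), (0.58, [571.1, 474.7, 4.8]), (0.4, [469.8, -301.2, 0.7])]
{'time': 0.8, 'joint_positions': array([-1.35298702e+00,  3.41978639e-01,  1.52414859e+00,  6.31543648e-06,
        1.27540668e+00, -1.45999595e-01]), 'dq': array([ 0.0017281 ,  0.00115745,  0.00061616, -0.00061321, -0.00023571,
        0.00073868]), 'tau': array([ 9.20388302e-04, -4.31089997e+01, -2.44468260e+01,  7.18500023e-02,
        4.82359598e-02, -8.08323989e-06]), 'tool_pos': array([ 186.83643084, -490.62576258,  186.7346112 ]), 'tcp_rot': array([3.14153366e+00, 2.56765378e-06, 3.63807069e-01]), 'contact_force': array([-0.75012489,  0.7212338 , -0.11046126]), 'moment': array([-0.01454576,  0.00365877, -0.01492012]), 'grip_width': 91.72407458187729}
```

View pics/top0.png

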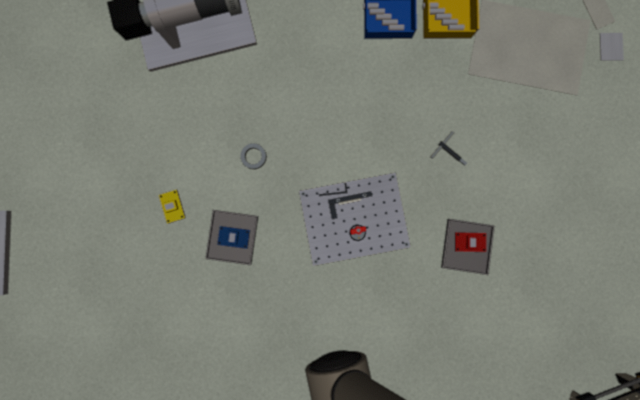

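View pics/side0.png

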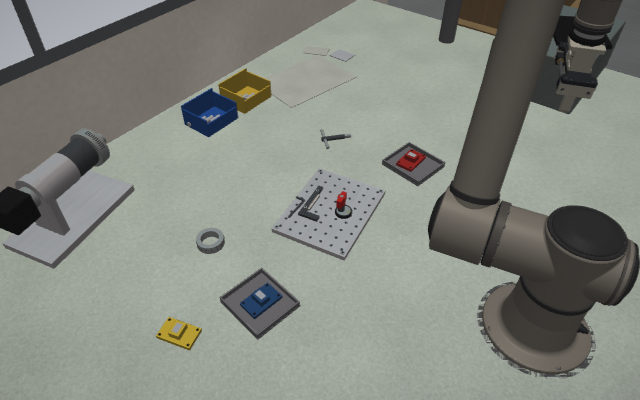

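Run:
```python
import cv2
a=cv2.imread('pics/top0.png');b=cv2.imread('pics/side0.png')
A=cv2.resize(a[165:275,290:420],None,fx=6,fy=6,interpolation=cv2.INTER_CUBIC)[:600]
cv2.imwrite('pics/ztop.png',A[:600,:800])
cv2.imwrite('pics/zside.png',cv2.resize(b[160:265,265:395],None,fx=6,fy=5.7,interpolation=cv2.INTER_CUBIC))
cv2.imwrite('pics/zcov.png',cv2.resize(cv2.hconcat([a[200:270,195:265],b[265:335,215:305]]),None,fx=5,fy=5,interpolation=cv2.INTER_CUBIC))
```

```text
(no output)
```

View pics/ztop.png

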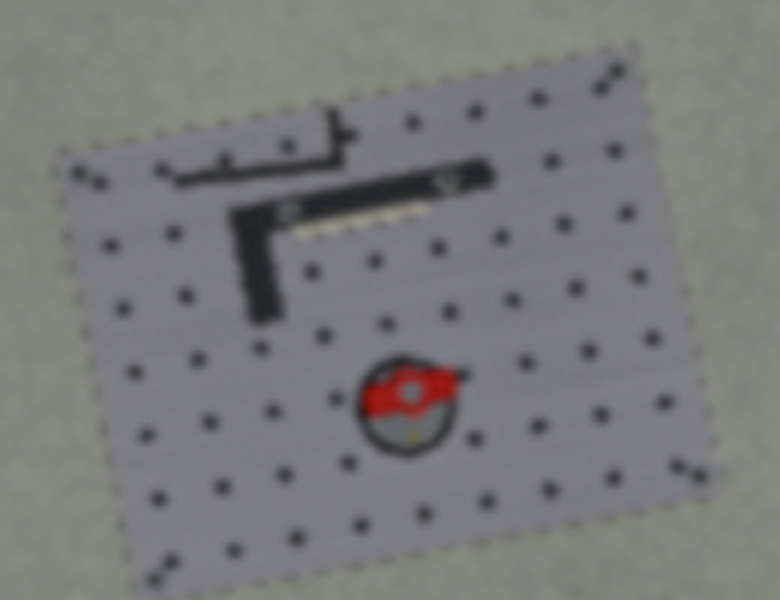

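View pics/zside.png

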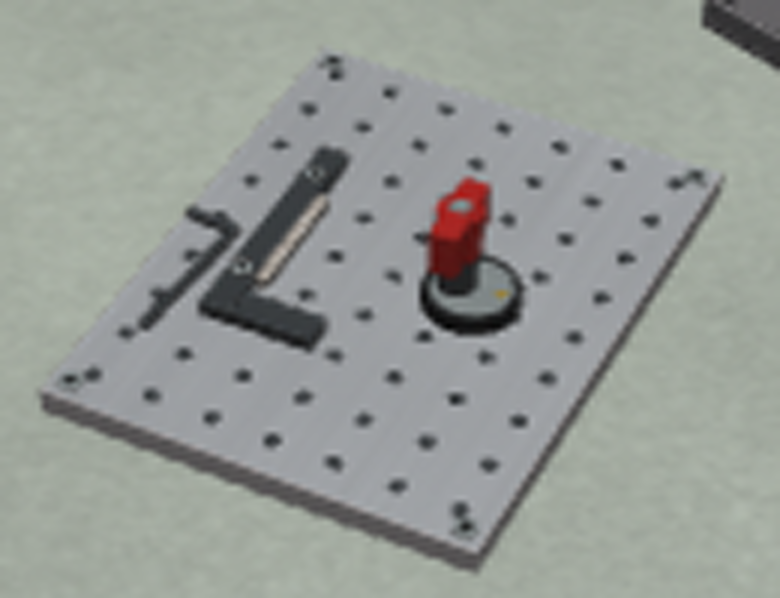

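View pics/zcov.png

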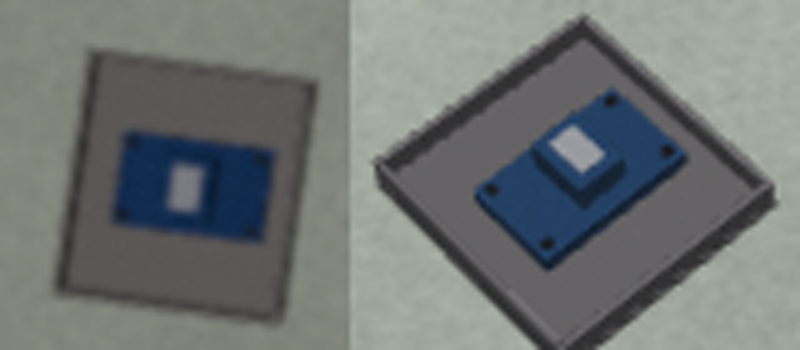

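```bash
cat > fit.py <<'E'
from h import *
from scipy.optimize import minimize
from scipy.spatial import ConvexHull
S=6
def boxpts(x0,x1,y0,y1,z0,z1): return np.array([[x,y,z] for x in(x0,x1) for y in(y0,y1) for z in(z0,z1)],float)
def place(P,x,y,a,z):
    c,s=np.cos(a),np.sin(a); return np.c_[x+c*P[:,0]-s*P[:,1],y+s*P[:,0]+c*P[:,1],P[:,2]+z]
def render(n,parts,pose,z,win):
    u0,v0,w,h=win; m=np.zeros((h*S,w*S),np.uint8)
    for P in parts:
        q=pix(n,place(P,*pose,z)); q=(q-[u0,v0]+0.5)*S-0.5
        hu=cv2.convexHull(np.float32(q)); cv2.fillConvexPoly(m,np.int32(np.round(hu*16)),1,shift=4)
    return m
def crop(im,win):
    u0,v0,w,h=win; return cv2.resize(im[v0:v0+h,u0:u0+w].astype(np.float32),None,fx=S,fy=S,interpolation=cv2.INTER_CUBIC)
def fit(ns,masks,parts,z,wins,p0,ignore=None):
    sc=np.array([1,1,0.02])
    def c(p):
        e=0
        for i,(n,m,w) in enumerate(zip(ns,masks,wins)):
            r=render(n,parts,p*sc,z,w); d=(r!=m)
            if ignore is not None and ignore[i] is not None: d=d&~ignore[i]
            e+=d.sum()/max(1,m.sum())
        return e
    best=None
    for st in (4,1.5):
        p=np.array(p0)/sc if best is None else best.x
        sim=np.vstack([p]+[p+st*np.eye(3)[i] for i in range(3)])
        best=minimize(c,p,method='Nelder-Mead',options=dict(initial_simplex=sim,xatol=.02,fatol=1e-5))
    return best.x*sc,best.fun
COVER=[boxpts(-25,25,-40,40,0,10),boxpts(-17,17,-13,13,0,26)]
PLATE=[boxpts(-100,100,-130,130,0,15)]
SQ=[boxpts(0,14,-100,16,0,8),boxpts(-39,0,0,16,0,8),]
STRIP=[boxpts(-4,0,-79,-19,0,7.5)]
E
cat > a.py <<'E'
from fit import *
im={n:cv2.imread('pics/%s0.png'%n)[:,:,::-1] for n in('top','side')}
wins={'top':dict(cover=(195,200,70,70),plate=(285,160,140,115),tray=(195,200,70,70)),'side':dict(cover=(225,265,75,70),plate=(260,155,140,115))}
def seg(n,k):
    c=crop(im[n],wins[n][k]); r,g,b=c[...,0],c[...,1],c[...,2]
    return r,g,b
ms={}
for n in im:
    r,g,b=seg(n,'cover'); m=(b-r>25).astype(np.uint8)
    m=cv2.morphologyEx(m,cv2.MORPH_CLOSE,np.ones((35,35))); ms[n,'cover']=m   # fill holes/label
    r,g,b=seg(n,'plate'); m=((b-g>-2)|(r-g>40)|(g+r+b<180)).astype(np.uint8)
    k,l,st,_=cv2.connectedComponentsWithStats(m); m=(l==1+st[1:,4].argmax()).astype(np.uint8); m=cv2.morphologyEx(m,cv2.MORPH_CLOSE,np.ones((35,35)));ms[n,'plate']=m
    cv2.imwrite('pics/m_%s.png'%n,cv2.resize(np.hstack([cv2.resize(ms[n,k]*255,(400,330)) for k in('cover','plate')]),None,fx=1,fy=1))
for k,parts,z,p0 in(('cover',COVER,4,(491,310,.0)),('plate',PLATE,0,(540,-3,.17))):
    for ns in(['top'],['side'],['top','side']):
        print(k,ns,fit(ns,[ms[n,k] for n in ns],parts,z,[wins[n][k] for n in ns],p0))
E
python3 a.py; python3 -c "
import cv2;cv2.imwrite('pics/m.png',cv2.vconcat([cv2.resize(cv2.imread('pics/m_%s.png'%n),(700,290)) for n in('top','side')]))"
```

```text
cover ['top'] (array([ 4.89688277e+02,  3.14342960e+02, -1.12009703e-01]), np.float64(0.08919391065635139))
cover ['side'] (array([ 4.89961247e+02,  3.11705387e+02, -1.01047628e-01]), np.float64(0.07721280602636535))
cover ['top', 'side'] (array([ 4.89609262e+02,  3.12770229e+02, -1.20920975e-01]), np.float64(0.17023377819801874))
plate ['top'] (array([ 5.37724831e+02, -3.74467764e+00,  1.87425896e-01]), np.float64(0.013694432137055087))
plate ['side'] (array([ 5.39077742e+02, -6.47711664e+00,  1.90542708e-01]), np.float64(0.03101805273448623))
plate ['top', 'side'] (array([ 5.38057223e+02, -4.18014448e+00,  1.89461611e-01]), np.float64(0.049776901834811184))
```

View pics/m.png

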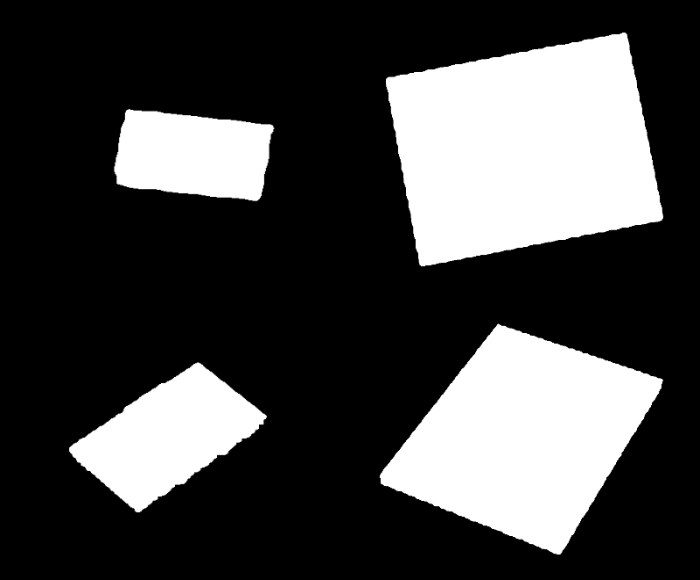

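```bash
cat > b.py <<'E'
from fit import *
im={n:cv2.imread('pics/%s0.png'%n)[:,:,::-1] for n in('top','side')}
wins={'top':dict(cover=(195,200,70,70),sq=(315,180,70,50)),'side':dict(cover=(225,265,75,70),sq=(290,180,50,50))}
ms={}
for n in im:
    c=crop(im[n],wins[n]['cover']); r,b=c[...,0],c[...,2]
    print(n,'cover mid',np.percentile(b-r,[5,50,80,95]), 'gray',)
    m=((b-r)>13).astype(np.uint8); k,l,st,_=cv2.connectedComponentsWithStats(m); m=(l==1+st[1:,4].argmax()).astype(np.uint8)
    m=cv2.morphologyEx(m,cv2.MORPH_CLOSE,np.ones((35,35))); ms[n,'cover']=m
    c=crop(im[n],wins[n]['sq']); s=c.mean(2); print(np.percentile(s,[2,5,50]))
    m=(s<np.percentile(s,3)/2+np.median(s)/2).astype(np.uint8); k,l,st,_=cv2.connectedComponentsWithStats(m);m=(l==1+st[1:,4].argmax()).astype(np.uint8)
    m=cv2.morphologyEx(m,cv2.MORPH_CLOSE,np.ones((21,21)));ms[n,'sq']=m
out={}
for k,parts,z,p0 in(('cover',COVER,4,(491,312,-.11)),('sq',SQ,15,(582,51,.19))):
    for ns in(['top'],['side'],['top','side']):
        p,f=fit(ns,[ms[n,k] for n in ns],parts,z,[wins[n][k] for n in ns],p0)
        print(k,ns,np.round(p,3),round(f,3))
        if len(ns)==1: out[k,ns[0]]=p
for n in im:
    row=[]
    for k,parts,z in(('cover',COVER,4),('sq',SQ,15)):
        c=np.clip(crop(im[n],wins[n][k]),0,255).astype(np.uint8)[:,:,::-1].copy()
        r=render(n,parts,out[k,n],z,wins[n][k])
        cs,_=cv2.findContours(r,1,2); cv2.drawContours(c,cs,-1,(0,255,255),1)
        cs,_=cv2.findContours(ms[n,k],1,2); cv2.drawContours(c,cs,-1,(0,255,0),1)
        row.append(cv2.resize(c,(390,int(390*c.shape[0]/c.shape[1])))[:290])
    h=min(x.shape[0] for x in row); cv2.imwrite('pics/o_%s.png'%n,np.hstack([x[:h] for x in row]))
cv2.imwrite('pics/o.png',np.vstack([cv2.imread('pics/o_%s.png'%n) for n in im]))
E
python3 b.py
```

```text
top cover mid [-7.04313316 -5.81462097 -4.07754211 58.59748802] gray
[ 40.08435051  52.59486427 123.3239212 ]
side cover mid [-3.55825882 -0.0895462   1.09788208 63.31714821] gray
[ 42.66273735  56.49017258 157.00983429]
cover ['top'] [ 4.89094e+02  3.14083e+02 -1.28000e-01] 0.022
cover ['side'] [ 4.89751e+02  3.12014e+02 -1.31000e-01] 0.018Traceback (most recent call last):
  File "b.py", line 16, in <module>
    p,f=fit(ns,[ms[n,k] for n in ns],parts,z,[wins[n][k] for n in ns],p0)
        ~~~^^^^^^^^^^^^^^^^^^^^^^^^^^^^^^^^^^^^^^^^^^^^^^^^^^^^^^^^^^^^^^
  File "fit.py", line 29, in fit
    best=minimize(c,p,method='Nelder-Mead',options=dict(initial_simplex=sim,xatol=.02,fatol=1e-5))
    res = _minimize_neldermead(fun, x0, args, callback, bounds=bounds,
                               **options)
    fsim[j] = func(sim[j])
              ~~~~^^^^^^^^
    fx = function(np.copy(x), *(wrapper_args + args))
  File "fit.py", line 21, in c
    r=render(n,parts,p*sc,z,w); d=(r!=m)
  File "fit.py", line 11, in render
    q=pix(n,place(P,*pose,z)); q=(q-[u0,v0]+0.5)*S-0.5
  File "h.py", line 6, in pix
    c=bot.camera_model(n);W=np.array(c['world_from_camera']);K=np.array(c['mtx'])
ValueError: time passes only in moves, steps and waits
```

```bash
cat >> h.py <<'E'
_c={}
def cm(n):
    if n not in _c: _c[n]=bot.camera_model(n)
    return _c[n]
E
sed -i 's/c=bot.camera_model(n)/c=cm(n)/' h.py; python3 b.py
```

```text
top cover mid [-7.04313316 -5.81462097 -4.07754211 58.59748802] gray
[ 40.08435051  52.59486427 123.3239212 ]
side cover mid [-3.55825882 -0.0895462   1.09788208 63.31714821] gray
[ 42.66273735  56.49017258 157.00983429]
cover ['top'] [ 4.89094e+02  3.14083e+02 -1.28000e-01] 0.022
cover ['side'] [ 4.89751e+02  3.12014e+02 -1.31000e-01] 0.018
cover ['top', 'side'] [ 4.89209e+02  3.13048e+02 -1.25000e-01] 0.081
sq ['top'] [5.77131e+02 4.76230e+01 2.09000e-01] 0.158
sq ['side'] [5.77025e+02 4.63650e+01 1.96000e-01] 0.132
sq ['top', 'side'] [5.77044e+02 4.72860e+01 1.99000e-01] 0.302
```

View pics/o.png

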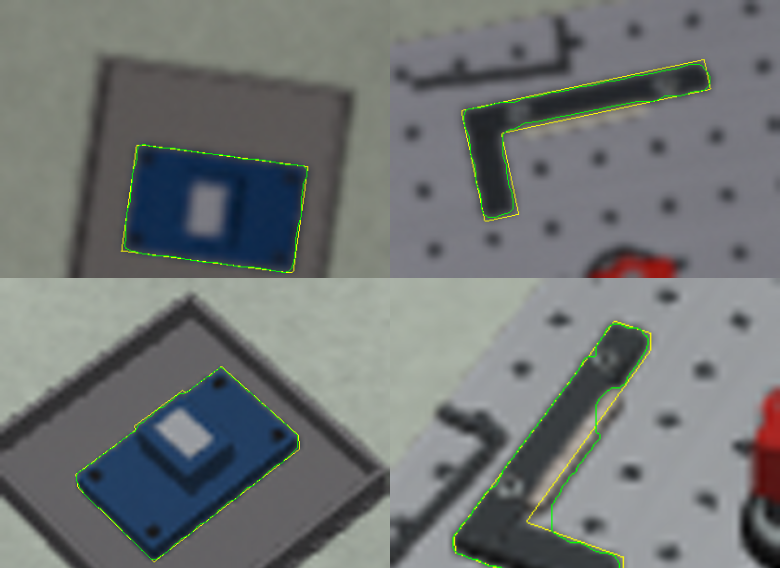

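Emit:
{"op": "servo_tool", "data": {
  "series": [
    [0.5,0,0,0,0.105],
    [0.5,0,0,0,0.105],
    [0.5,0,0,0,0.103],
    [0.5,0.64,-0.87,0,0],
    [0.5,0.64,-0.87,0,0],
    [0.5,0.64,-0.87,0,0],
    [0.5,0.64,-0.87,0,0],
    [0.5,0.64,-0.87,0,0],
    [0.5,0.64,-0.87,0,0],
    [0.5,0.64,-0.87,0,0],
    [0.5,0.64,-0.87,0,0],
    [0.5,0.64,-0.87,0,0],
    [0.5,0.64,-0.87,0,0],
    [0.5,0,0,0,0]
  ]
}}

```text
time: 2.55
tool_pos: [561.4, -97.1, 186.2]
tcp_rot: [-3.141, -0.0, -0.123]
contact_force: [0.5, -0.2, 0.1]
grip_width: 45.6
```

```bash
cat >> h.py <<'E'
def go(x,y,z,yaw=None):
    o=bot.get_obs(); p=np.array(o['tool_pos']); a=o['tcp_rot'][2]
    d=np.array([x,y,z])-p; c,s=np.cos(a),np.sin(a)
    t=np.array([c*d[0]+s*d[1], s*d[0]-c*d[1], -d[2]])
    print('t',round(o['time'],2),'pos',p.round(1),'rpy',np.round(o['tcp_rot'],4),'F',np.round(o['contact_force'],1),'M',np.round(o['moment'],2),'w',round(o['grip_width'],1))
    print(' shares',(t/50).round(3), 'spin',None if yaw is None else round(-((yaw-a+np.pi/2)%np.pi-np.pi/2)/(np.pi/2),4))
E
python3 -c "
from h import *
go(489.4,313,187,-.128)"
```

```text
t 2.55 pos [561.4 -97.1 186.2] rpy [-3.141e+00 -1.000e-04 -1.233e-01] F [ 0.5 -0.2  0.1] M [-0.01  0.01  0.05] w 45.6
 shares [-2.438 -7.962 -0.016] spin 0.003
```

Emit:
{"op": "servo_tool", "data": {
  "series": [
    [0.5,-0.244,-0.796,0,0.003],
    [0.5,-0.244,-0.796,0,0],
    [0.5,-0.244,-0.796,0,0],
    [0.5,-0.244,-0.796,0,0],
    [0.5,-0.244,-0.796,0,0],
    [0.5,-0.244,-0.796,0,0],
    [0.5,-0.244,-0.796,0,0],
    [0.5,-0.244,-0.796,0,0],
    [0.5,-0.244,-0.796,0,0],
    [0.5,-0.244,-0.796,0,0],
    [0.5,0,0,0.6,0],
    [0.5,0,0,0.6,0],
    [0.5,0,0,0.6,0],
    [0.5,0,0,0.6,0],
    [0.5,0,0,0,0],
    [0.5,0,0,0,0]
  ]
}}

```text
time: 4.55
tool_pos: [492.1, 310.4, 67.9]
tcp_rot: [-3.141, -0.002, -0.133]
contact_force: [-0.4, 0.4, 0.4]
grip_width: 45.7
```

```bash
python3 -c "
from h import *
go(489.4,313,17,-.128)
a=shot('top','t1.png');b=shot('side','s1.png')
cv2.imwrite('pics/z1.png',cv2.resize(np.hstack([a[195:275,190:270],b[230:310,230:310]])[:,:,::-1],None,fx=5,fy=5,interpolation=2))"
```

```text
t 4.55 pos [492.1 310.4  67.9] rpy [-3.1408e+00 -1.5000e-03 -1.3310e-01] F [-0.4  0.4  0.4] M [ 0.13  0.01 -0.02] w 45.7
 shares [-0.059 -0.044  1.018] spin -0.0032
```

View pics/z1.png

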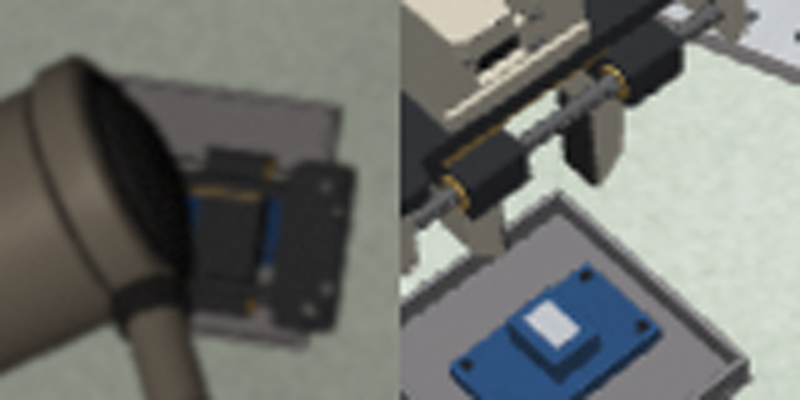

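Emit:
{"op": "servo_tool", "data": {
  "series": [
    [0.5,-0.059,-0.044,0.4,-0.003],
    [0.5,0,0,0.4,0],
    [0.5,0,0,0.1,0],
    [0.5,0,0,0.1,0],
    [0.5,0,0,0,0],
    [0.5,0,0,0,0]
  ]
}}

```text
time: 5.4
tool_pos: [489.0, 313.3, 17.3]
tcp_rot: [-3.141, -0.001, -0.128]
contact_force: [0.3, 1.0, -0.1]
grip_width: 45.9
```

```bash
python3 -c "
from h import *
go(489.4,313,17,-.128)
b=shot('side','s2.png')
cv2.imwrite('pics/z2.png',cv2.resize(b[225:345,200:320][:,:,::-1],None,fx=5,fy=5,interpolation=2))"
```

```text
t 5.4 pos [489.  313.3  17.3] rpy [-3.1411e+00 -1.0000e-03 -1.2790e-01] F [ 0.3  1.  -0.1] M [-0.    0.03 -0.01] w 45.9
 shares [0.009 0.005 0.006] spin 0.0001
```

View pics/z2.png

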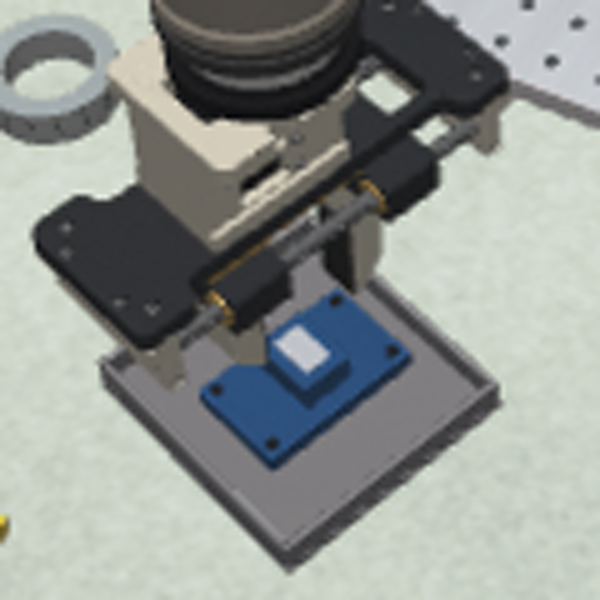

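```bash
python3 -c "
from h import *
o=bot.get_obs();p=o['tool_pos'];a=o['tcp_rot'][2];y=np.array([np.sin(a),-np.cos(a),0]);x=np.array([np.cos(a),np.sin(a),0])
P=[p]+[p+s*23*y+t*9.5*x for s in(1,-1) for t in(1,-1)]
print(((pix('side',np.array(P))-[200,225]+.5)*5).round(0))
print(((pix('side',place) -[200,225])*5).round(0) if 0 else '')
from fit import *
print(((pix('side',place(COVER[1],489.75,312,-.131,4))-[200,225]+.5)*5).round())
"
```

```text
[[304. 368.]
 [330. 325.]
 [359. 351.]
 [250. 386.]
 [278. 413.]]

[[355. 389.]
 [351. 354.]
 [310. 424.]
 [305. 389.]
 [305. 343.]
 [301. 308.]
 [260. 377.]
 [255. 342.]]
```

```bash
python3 -c "
from h import *
o=bot.get_obs();p=o['tool_pos'];a=o['tcp_rot'][2];y=np.array([np.sin(a),-np.cos(a),0]);x=np.array([np.cos(a),np.sin(a),0])
b=cv2.imread('pics/s2.png');b=cv2.resize(b[265:325,220:300],None,fx=10,fy=10,interpolation=2)
for s in(1,-1):
  for t in(1,-1):
    for h in (0,19):
      q=((pix('side',p+s*23*y+t*9.5*x+[0,0,h])[0]-[220,265]+.5)*10).astype(int); cv2.circle(b,tuple(map(int,q)),4,(0,255,0) if h==0 else (0,255,255),-1)
cv2.imwrite('pics/z3.png',b)
"
```

```text
(no output)
```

View pics/z3.png

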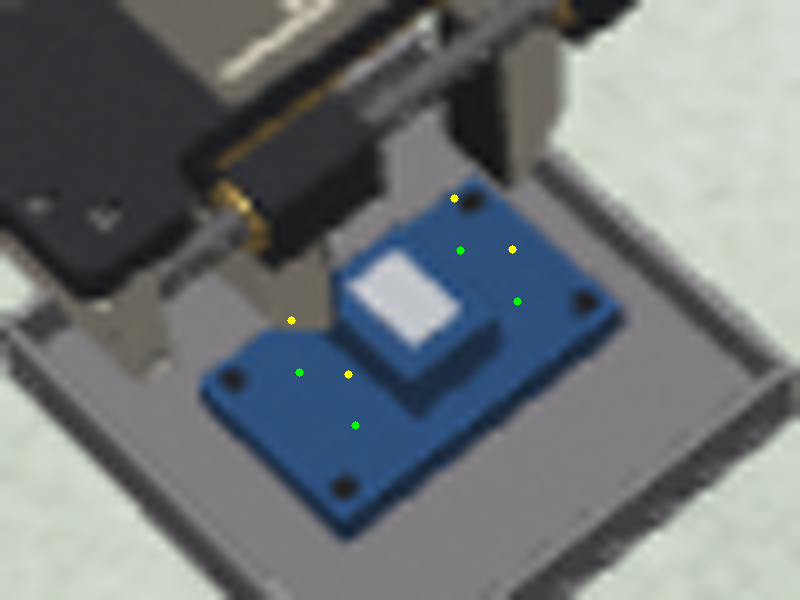

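```bash
python3 -c "
from h import *
for z in (5,17,30): print(z,ray('side',[[220+51,265+18.5],[220+33,265+33]],z).round(1).tolist())
o=bot.get_obs();p=o['tool_pos'];print(p, o['joint_positions'])
a=shot('top','t2.png');a=a[:,:,::-1]
a=cv2.resize(a[190:290,180:300],None,fx=6,fy=6,interpolation=2)
for h,c in((0,(0,255,0)),(66,(0,255,255)),(120,(0,0,255))):
  q=((pix('top',p+[0,0,h])[0]-[180,190]+.5)*6); cv2.circle(a,tuple(map(int,q)),4,c,-1)
cv2.imwrite('pics/z4.png',a)
"
```

```text
5 [[503.6, 263.1, 5.0], [508.6, 317.3, 5.0]]
17 [[497.1, 269.4, 17.0], [502.0, 322.8, 17.0]]
30 [[490.1, 276.1, 30.0], [494.9, 328.9, 30.0]]
[488.9461152  313.32878274  17.29408445] [ 4.37996941e-01  6.20373733e-01  1.57395458e+00 -8.06685197e-05
  9.46168388e-01  2.13675946e+00]
```

View pics/z4.png

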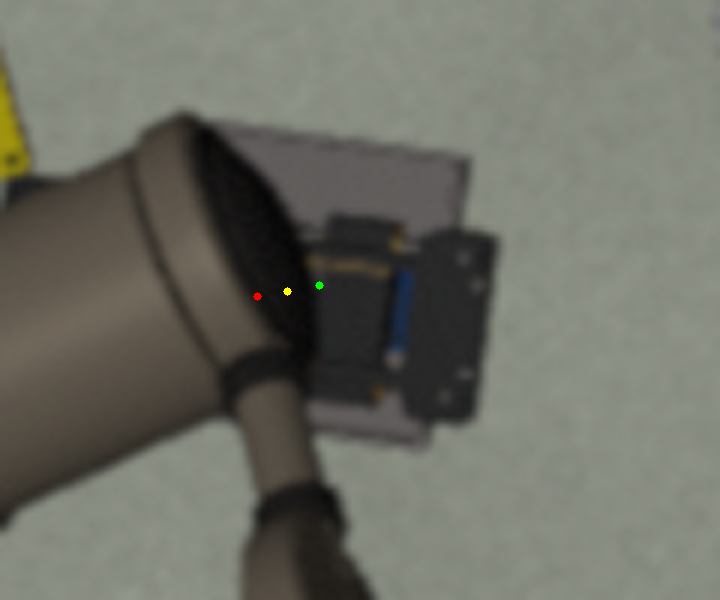

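```bash
python3 -c "
from h import *
def ov(f,p,a,w,u,v,W,H,out):
  y=np.array([np.sin(a),-np.cos(a),0]);x=np.array([np.cos(a),np.sin(a),0])
  b=cv2.imread('pics/'+f);b=cv2.resize(b[v:v+H,u:u+W],None,fx=6,fy=6,interpolation=2)
  for s in(1,-1):
   for t in(1,-1):
    for h in (0,19,66):
      q=((pix('side',np.array(p)+s*w/2*y+t*9.5*x+[0,0,h])[0]-[u,v]+.5)*6); cv2.circle(b,tuple(map(int,q)),4,{0:(0,255,0),19:(0,255,255),66:(0,0,255)}[h],-1)
  cv2.imwrite('pics/'+out,b)
ov('side0.png',[186.8,-490.6,186.7],.364,91.7,540,30,90,90,'z5.png')
ov('s1.png',[492.1,310.4,67.9],-.133,45.7,200,200,120,95,'z6.png')
"
```

```text
(no output)
```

View pics/z5.png

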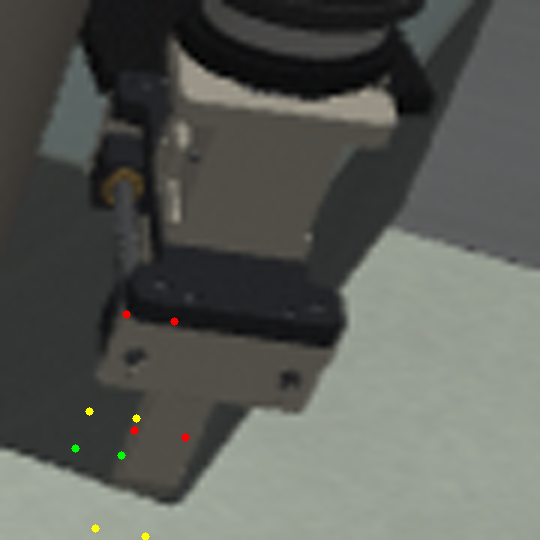

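View pics/z6.png

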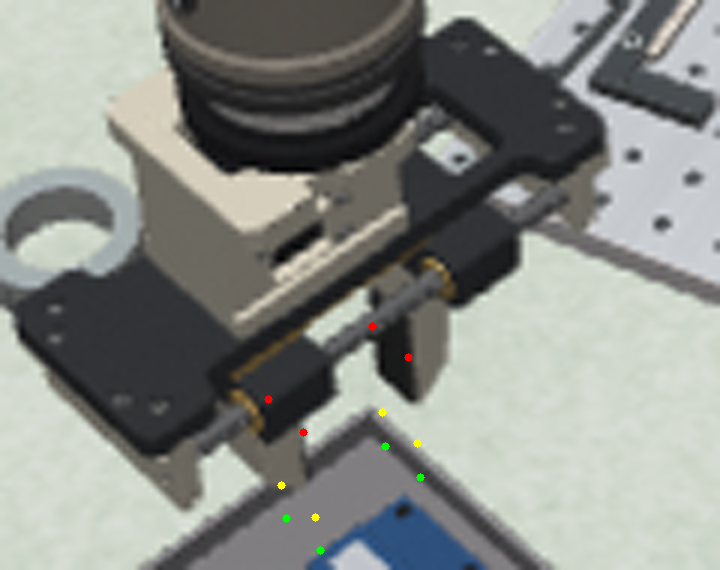

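```bash
python3 -c "
from h import *
for n in('side','top'): print(n,pix(n,[[0,0,0],[0,0,200],[540,0,0],[186.8,-490.6,186.7],[186.8,-490.6,253],[186.8,-490.6,353]]).round(1).tolist())
a=cv2.imread('pics/side0.png'); 
cv2.imwrite('pics/z7.png',cv2.resize(a[180:400,400:640],None,fx=2.5,fy=2.5,interpolation=2))
cv2.imwrite('pics/z8.png',cv2.imread('pics/s2.png'))
"
```

```text
side [[534.3, 326.2], [567.4, 266.0], [328.1, 212.9], [556.4, 114.5], [565.4, 91.9], [580.2, 54.4]]
top [[352.9, 427.2], [359.6, 470.9], [352.2, 217.7], [584.8, 380.0], [604.4, 391.8], [640.2, 413.3]]
```

View pics/z7.png

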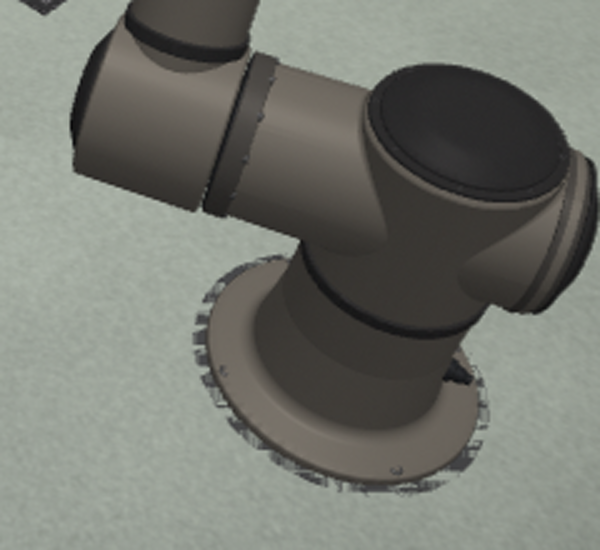

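View pics/z8.png

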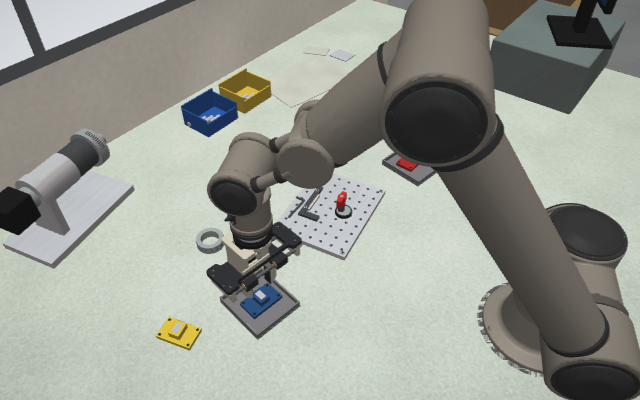

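```bash
python3 -c "
from h import *
print(ray('side',[[540+120/6,30+487/6],[540+178/6,30+503/6]],186.7).round(1))
a=cv2.imread('pics/top0.png'); 
a=cv2.resize(a[340:400,540:640],None,fx=8,fy=8,interpolation=2)
p=np.array([186.8,-490.6,186.7]);y=np.array([.356,-.934,0])
for q in pix('top',[p,p+46*y,p-46*y,p+65*y,p-65*y]): cv2.circle(a,tuple(((q-[540,340]+.5)*8).astype(int).tolist()),4,(0,255,0),-1)
cv2.imwrite('pics/z9.png',a)
"
```

```text
[[ 184.8 -510.9  186.7]
 [ 161.4 -513.8  186.7]]
```

View pics/z9.png

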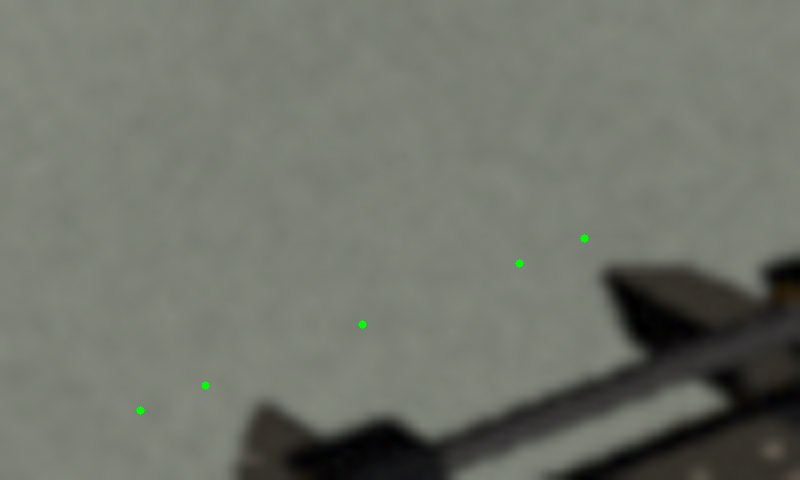

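```bash
python3 -c "
from h import *
print([x for x in dir(bot) if x[0]!='_'], bot.hold_point_z)"
```

```text
['Unreachable', 'camera_model', 'capture', 'close_job', 'get_obs', 'hold_point_z', 'outline_of', 'pinpoint'] 18.8
```

Emit:
{"op": "servo_tool", "data": {
  "series": [
    [0.2,0,0,0,0],
    [0.2,0,0,0,0],
    [0.2,0,0,0,0],
    [0.2,0,0,0,0],
    [0.2,0,0,0,0],
    [0.2,0,0,0,0]
  ]
}}

```text
time: 6.25
tool_pos: [488.6, 313.2, 16.7]
tcp_rot: [3.142, -0.0, -0.128]
contact_force: [-0.0, 0.2, -0.7]
grip_width: 18.2
```

```bash
python3 -c "
from h import *
shot('side','s3.png');o=bot.get_obs();p=o['tool_pos'];a=o['tcp_rot'][2];y=np.array([np.sin(a),-np.cos(a),0]);x=np.array([np.cos(a),np.sin(a),0])
b=cv2.imread('pics/s3.png');b=cv2.resize(b[255:315,220:300],None,fx=10,fy=10,interpolation=2)
for s in(1,-1):
  for t in(1,-1):
    for h in (36,40,44):
      q=((pix('side',p+s*9.1*y+t*9.5*x+[0,0,h])[0]-[220,255]+.5)*10).astype(int); cv2.circle(b,tuple(map(int,q)),3,(0,255,0) if h==40 else (0,255,255),-1)
cv2.imwrite('pics/z10.png',b)
"
```

```text
(no output)
```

View pics/z10.png

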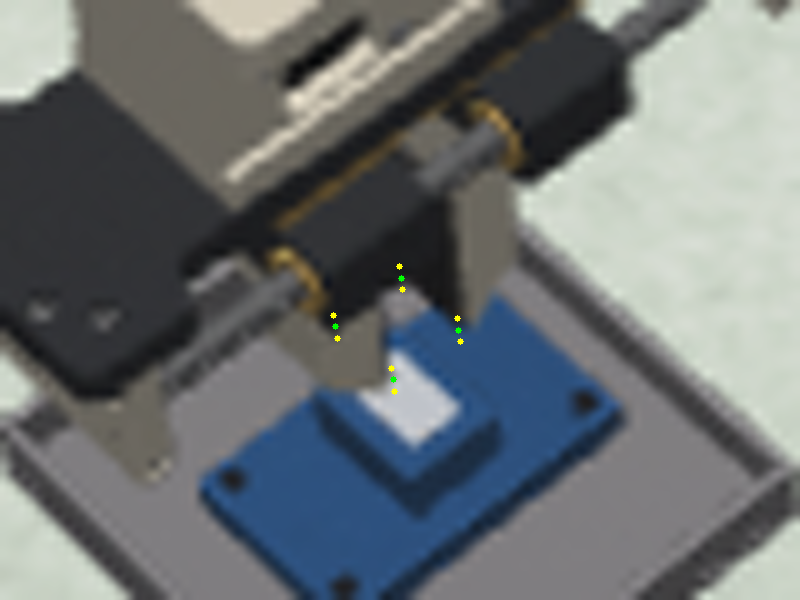

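Emit:
{"op": "servo_tool", "data": {
  "series": [
    [0.5,0,0,0,0],
    [0.5,0,0,0,0],
    [0.5,0,0,0,0],
    [0.5,0,0,0,0],
    [0.5,0,0,0.3,0],
    [0.5,0,0,0.3,0],
    [0.5,0,0,0.1,0],
    [0.5,0,0,0,0],
    [0.5,0,0,0,0]
  ]
}}

```text
time: 7.42
tool_pos: [488.8, 313.3, -18.1]
tcp_rot: [-3.141, -0.001, -0.128]
contact_force: [0.4, 0.3, 0.4]
grip_width: 45.9
```

```bash
python3 -c "
from h import *
go(489.4,313,-22,-.128)
shot('side','s4.png');o=bot.get_obs();p=o['tool_pos'];a=o['tcp_rot'][2];y=np.array([np.sin(a),-np.cos(a),0]);x=np.array([np.cos(a),np.sin(a),0]);w=o['grip_width']/2
b=cv2.imread('pics/s4.png');b=cv2.resize(b[265:325,220:300],None,fx=10,fy=10,interpolation=2)
for s in(1,-1):
  for t in(1,-1):
    for h in (36,40,44):
      q=((pix('side',p+s*w*y+t*9.5*x+[0,0,h])[0]-[220,265]+.5)*10).astype(int); cv2.circle(b,tuple(map(int,q)),3,(0,255,0) if h==40 else (0,255,255),-1)
cv2.imwrite('pics/z11.png',b)
"
```

```text
t 7.42 pos [488.8 313.3 -18.1] rpy [-3.1414e+00 -5.0000e-04 -1.2790e-01] F [0.4 0.3 0.4] M [ 0.05  0.04 -0.02] w 45.9
 shares [0.012 0.004 0.078] spin 0.0001
```

View pics/z11.png

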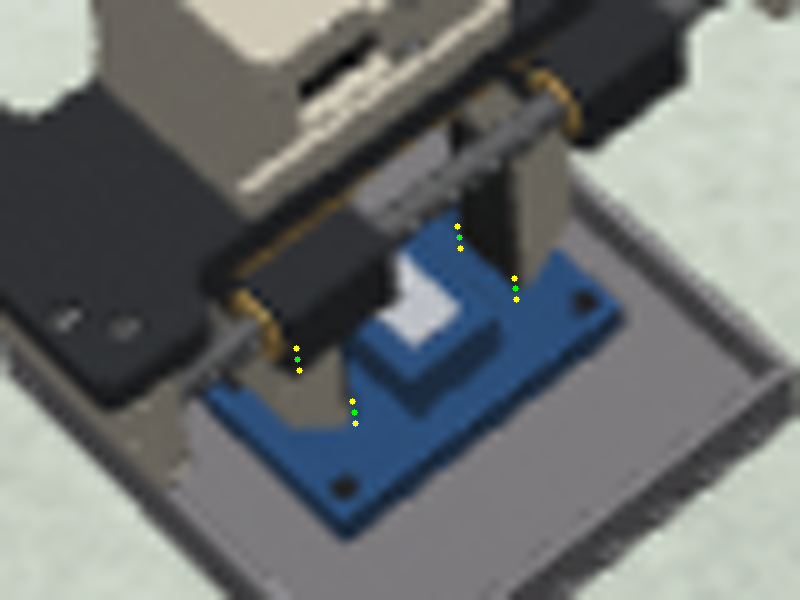

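Emit:
{"op": "servo_tool", "data": {
  "series": [
    [0.5,0.01,0,0.05,0],
    [0.5,0,0,0,0],
    [0.1,0,0,0,0],
    [0.1,0,0,0,0],
    [0.1,0,0,0,0],
    [0.1,0,0,0,0],
    [0.1,0,0,0,0],
    [0.1,0,0,0,0],
    [0.1,0,0,0,0]
  ]
}}

```text
time: 8.6
tool_pos: [489.1, 313.1, -20.8]
tcp_rot: [3.141, -0.0, -0.128]
contact_force: [0.5, -0.3, 1.5]
grip_width: 25.8
```

```bash
cat > c.py <<'E'
from fit import *
im={n:cv2.imread('pics/%s0.png'%n)[:,:,::-1] for n in('top','side')}
wins={'top':(315,180,70,50),'side':(285,175,60,50)}
ms={};ig={}
for n in im:
    c=crop(im[n],wins[n]); s=c.mean(2); lo=np.percentile(s,3);
    m=(s<(lo+np.median(s))/2).astype(np.uint8)
    P=np.array([577,46.8,.2]); R=render(n,SQ,P,15,wins[n]); R2=cv2.dilate(R,np.ones((25,25)))
    m&=R2
    # ignore: strip + its shadow area, screws
    st=render(n,[boxpts(-14,0,-82,-6,0,7.5)],P,15,wins[n])>0
    inn=cv2.erode(R,np.ones((13,13)))>0
    m[inn]=1
    ms[n]=m; ig[n]=st&~(R>0) if n=='top' else st
    # side: also exclude tray floor holes
for ns in(['top'],['side'],['top','side']):
    p,f=fit(ns,[ms[n] for n in ns],SQ,15,[wins[n] for n in ns],(577,47,.2),[ig[n] for n in ns])
    print(ns,np.round(p,3),round(f,3))
    if len(ns)==1:
        n=ns[0];c=np.clip(crop(im[n],wins[n]),0,255).astype(np.uint8)[:,:,::-1].copy()
        for mm,col in((render(n,SQ,p,15,wins[n]),(0,255,255)),(ms[n],(0,255,0)),(ig[n].astype(np.uint8),(255,0,0))):
            cs,_=cv2.findContours(mm,1,2); cv2.drawContours(c,cs,-1,col,1)
        cv2.imwrite('pics/q_%s.png'%n,cv2.resize(c,(400,300)))
cv2.imwrite('pics/q.png',np.hstack([cv2.imread('pics/q_%s.png'%n) for n in im]))
E
python3 c.py
```

```text
['top'] [5.77171e+02 4.75920e+01 2.07000e-01] 0.164
['side'] [5.77083e+02 4.63800e+01 1.95000e-01] 0.092
['top', 'side'] [5.77024e+02 4.72850e+01 1.96000e-01] 0.269
```

View pics/q.png

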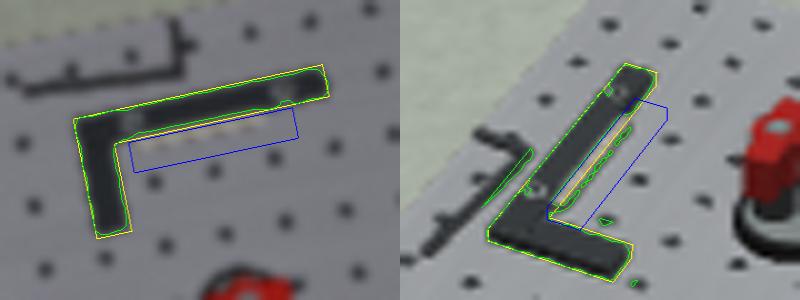

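Emit:
{"op": "servo_tool", "data": {
  "series": [
    [0.1,0,0,-0.2,0],
    [0.1,0,0,-0.4,0],
    [0.1,0,0,-0.8,0],
    [0.1,0,0,-0.2,0],
    [0.1,0,0,0,0]
  ]
}}

```text
time: 9.22
tool_pos: [489.2, 313.2, 59.6]
tcp_rot: [-3.141, -0.001, -0.128]
contact_force: [0.3, 0.2, -2.3]
grip_width: 25.8
```

Emit:
{"op": "servo_tool", "data": {
  "series": [
    [0.1,0,0,0,-0.07],
    [0.1,0,0,0,-0.07],
    [0.1,0,0,0,-0.069],
    [0.1,0,0.3,0,0],
    [0.1,0,0.6,0,0],
    [0.1,0,0.8,0,0],
    [0.1,0,0.8,0,0],
    [0.1,0,0.8,0,0],
    [0.1,0,0.8,0,0],
    [0.1,0,0.8,0,0],
    [0.1,0,0.8,0,0],
    [0.1,0,0.5,0,0],
    [0.1,0,0.28,0,0],
    [0.1,0,0,0,0],
    [0.1,0,0,0,0]
  ]
}}

```text
time: 11.1
tool_pos: [553.1, -3.7, 59.0]
tcp_rot: [-3.141, 0.001, 0.201]
contact_force: [-0.3, 0.7, -1.4]
grip_width: 25.1
```

```bash
python3 -c "
from h import *
go(553.1,-4.7,60,.2)
b=shot('side','s5.png');a=shot('top','t5.png')
cv2.imwrite('pics/z12.png',cv2.resize(np.hstack([a[170:270,300:400],b[140:240,270:370]])[:,:,::-1],None,fx=4,fy=4,interpolation=2))
"
```

```text
t 11.1 pos [553.1  -3.7  59. ] rpy [-3.1412e+00  6.0000e-04  2.0050e-01] F [-0.3  0.7 -1.4] M [ 0.01 -0.03 -0.03] w 25.1
 shares [-0.004  0.02  -0.021] spin 0.0003
```

View pics/z12.png

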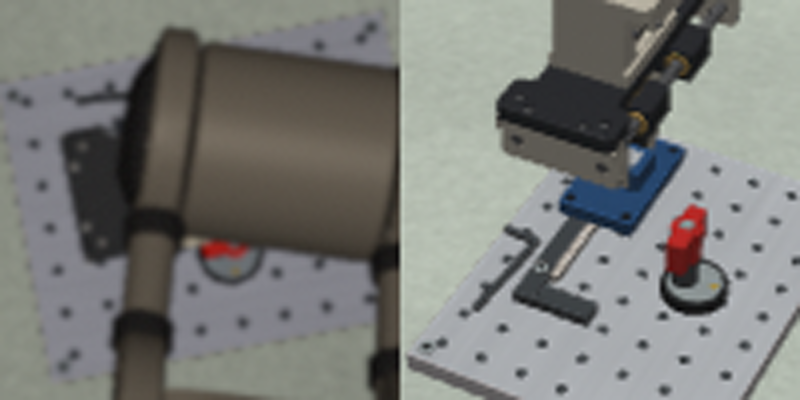

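Emit:
{"op": "servo_tool", "data": {
  "series": [
    [0.1,0,0.02,0.4,0],
    [0.1,0,0,0.5,0],
    [0.1,0,0,0.2,0],
    [0.1,0,0,0.1,0],
    [0.1,0,0,0,0],
    [0.1,0,0,0,0]
  ]
}}

```text
time: 11.95
tool_pos: [554.3, -5.4, -0.1]
tcp_rot: [3.141, -0.001, 0.2]
contact_force: [0.7, -0.6, -1.5]
grip_width: 25.5
```

```bash
cat > ov.py <<'E'
from fit import *
import sys
def ov(f,poses,u,v,W,H,k,n='side'):
    b=cv2.imread('pics/'+f);b=cv2.resize(b[v:v+H,u:u+W],None,fx=k,fy=k,interpolation=2)
    for parts,pose,z,col in poses:
        for P in parts:
            q=((pix(n,place(P,*pose,z))-[u,v]+.5)*k).astype(int)
            for i in range(8):
                for j in(1,2,4):
                    if not i&j: cv2.line(b,tuple(map(int,q[i])),tuple(map(int,q[i|j])),col,1)
    return b
E
python3 -c "
from ov import *
go(553.1,-4.7,-5,.2)
shot('side','s6.png');o=bot.get_obs();p=o['tool_pos'];a=o['tcp_rot'][2]
b=ov('s6.png',[(COVER,(p[0]+.6,p[1]-1.1,a),p[2]+24.8,(0,255,255)),(SQ,(577.08,46.4,.195),15,(0,255,0))],280,155,90,75,8)
cv2.imwrite('pics/z13.png',b)
"
```

```text
t 11.95 pos [ 5.543e+02 -5.400e+00 -1.000e-01] rpy [ 3.1411e+00 -1.3000e-03  2.0050e-01] F [ 0.7 -0.6 -1.5] M [ 0.05  0.   -0.01] w 25.5
 shares [-0.021 -0.019  0.098] spin 0.0003
```

View pics/z13.png

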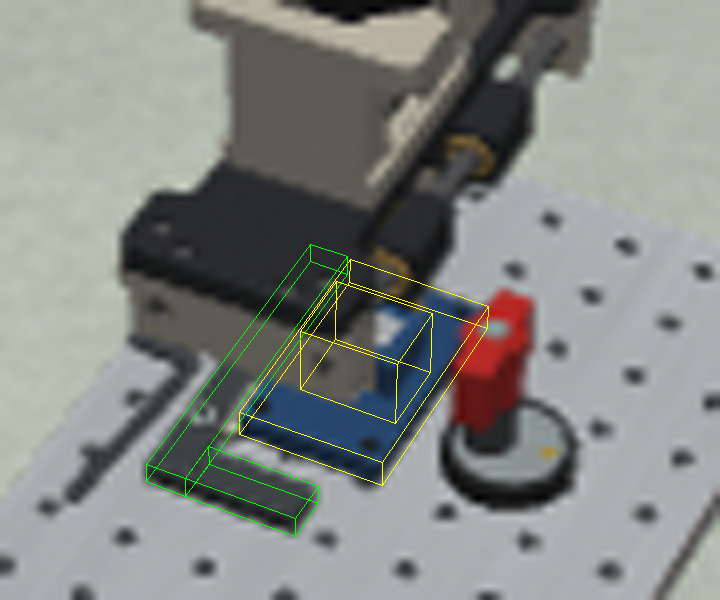

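Emit:
{"op": "servo_tool", "data": {
  "series": [
    [0.1,-0.012,-0.01,0.05,0],
    [0.1,0,0,0.05,0],
    [0.1,0,0,0.03,0],
    [0.1,0,0,0,0],
    [0.1,0,0,0,0]
  ]
}}

```text
time: 12.62
tool_pos: [553.1, -5.0, -7.3]
tcp_rot: [3.141, -0.0, 0.2]
contact_force: [0.6, 0.4, -1.1]
grip_width: 25.9
```

```bash
python3 -c "
from h import *
go(553.1,-4.7,-9.8,.2)"
```

```text
t 12.62 pos [553.1  -5.   -7.3] rpy [ 3.1415 -0.      0.2004] F [ 0.6  0.4 -1.1] M [-0.01 -0.04  0.  ] w 25.9
 shares [ 0.001 -0.007  0.05 ] spin 0.0003
```

Emit:
{"op": "servo_tool", "data": {
  "series": [
    [0.1,0,0,0.02,0],
    [0.1,0,0,0.012,0],
    [0.1,0,0,0,0],
    [0.1,0,0,0,0]
  ]
}}

```text
time: 13.12
tool_pos: [553.1, -5.0, -8.9]
tcp_rot: [3.141, 0.0, 0.2]
contact_force: [1.3, -0.3, -1.2]
grip_width: 25.9
```

Emit:
{"op": "servo_tool", "data": {
  "series": [
    [0.1,0,0,0.012,0],
    [0.1,0,0,0,0],
    [0.1,0,0,0,0]
  ]
}}

```text
time: 13.5
tool_pos: [553.1, -5.0, -9.5]
tcp_rot: [3.142, 0.0, 0.2]
contact_force: [0.5, 1.0, -0.2]
grip_width: 25.6
```

Emit:
{"op": "servo_tool", "data": {
  "series": [
    [0.1,0,0,0.012,0],
    [0.1,0,0,0,0],
    [0.1,0,0,0,0]
  ]
}}

```text
time: 13.88
tool_pos: [553.1, -5.1, -9.8]
tcp_rot: [3.141, -0.0, 0.2]
contact_force: [-1.1, 0.3, 3.4]
grip_width: 25.5
```

```bash
python3 -c "
from h import *
for i in range(3): go(553.1,-4.7,-9.8,.2)"
```

```text
t 13.88 pos [553.1  -5.1  -9.8] rpy [ 3.1414e+00 -3.0000e-04  2.0050e-01] F [-1.1  0.3  3.4] M [0.02 0.24 0.01] w 25.5
 shares [ 0.    -0.007  0.   ] spin 0.0003
t 13.88 pos [553.1  -5.1  -9.8] rpy [ 3.1414e+00 -3.0000e-04  2.0050e-01] F [-1.1  0.3  3.4] M [0.02 0.24 0.01] w 25.5
 shares [ 0.    -0.007  0.   ] spin 0.0003
t 13.88 pos [553.1  -5.1  -9.8] rpy [ 3.1414e+00 -3.0000e-04  2.0050e-01] F [-1.1  0.3  3.4] M [0.02 0.24 0.01] w 25.5
 shares [ 0.    -0.007  0.   ] spin 0.0003
```

Emit:
{"op": "servo_tool", "data": {
  "series": [
    [0.1,0,-0.02,0,0],
    [0.1,0,-0.02,0,0],
    [0.1,0,-0.02,0,0],
    [0.1,0,0,0,0],
    [0.1,0,0,0,0]
  ]
}}

```text
time: 14.5
tool_pos: [553.1, -2.2, -9.8]
tcp_rot: [3.141, -0.001, 0.2]
contact_force: [2.0, -2.5, 5.8]
grip_width: 25.4
```

Emit:
{"op": "servo_tool", "data": {
  "series": [
    [0.1,0,-0.01,0,0],
    [0.1,0,-0.01,0,0],
    [0.1,0,0,0,0],
    [0.1,0,0,0,0]
  ]
}}

```text
time: 15.0
tool_pos: [552.7, -1.3, -9.8]
tcp_rot: [3.141, -0.001, 0.2]
contact_force: [1.0, -2.9, 5.4]
grip_width: 25.7
```

Emit:
{"op": "servo_tool", "data": {
  "series": [
    [0.1,0,-0.01,0,0],
    [0.1,0,0,0,0],
    [0.1,0,0,0,0]
  ]
}}

```text
time: 15.38
tool_pos: [552.6, -0.9, -9.8]
tcp_rot: [3.141, -0.001, 0.2]
contact_force: [0.7, -2.6, 5.3]
grip_width: 25.7
```

Emit:
{"op": "servo_tool", "data": {
  "series": [
    [0.1,0,-0.01,0,0],
    [0.1,0,0,0,0],
    [0.1,0,0,0,0]
  ]
}}

```text
time: 15.75
tool_pos: [552.5, -0.4, -9.8]
tcp_rot: [3.141, -0.001, 0.2]
contact_force: [0.4, -3.1, 5.6]
grip_width: 25.8
```

Emit:
{"op": "servo_tool", "data": {
  "series": [
    [0.1,0,-0.01,0,0],
    [0.1,0,0,0,0],
    [0.1,0,-0.01,0,0],
    [0.1,0,0,0,0],
    [0.1,0,0,0,0]
  ]
}}

```text
time: 16.38
tool_pos: [552.3, 0.6, -9.8]
tcp_rot: [3.141, -0.001, 0.2]
contact_force: [1.3, -3.6, 5.7]
grip_width: 25.4
```

Emit:
{"op": "servo_tool", "data": {
  "series": [
    [0.1,0,-0.01,0,0],
    [0.1,0,0,0,0],
    [0.1,0,0,0,0]
  ]
}}

```text
time: 16.75
tool_pos: [552.2, 0.7, -9.8]
tcp_rot: [3.141, -0.001, 0.2]
contact_force: [1.1, -4.9, 5.0]
grip_width: 25.3
```

Emit:
{"op": "servo_tool", "data": {
  "series": [
    [0.1,0,-0.008,0,0],
    [0.1,0,0,0,0],
    [0.1,0,0,0,0]
  ]
}}

```text
time: 17.12
tool_pos: [552.2, 0.8, -9.8]
tcp_rot: [3.14, -0.001, 0.2]
contact_force: [0.9, -7.0, 5.3]
grip_width: 26.0
```

```bash
python3 -c "
from ov import *
go(553.1,-4.7,-5,.2)
shot('side','s7.png');o=bot.get_obs();p=o['tool_pos'];a=o['tcp_rot'][2]
b=ov('s7.png',[(SQ,(577.08,46.4,.195),15,(0,255,0))],280,155,90,75,8)
cv2.imwrite('pics/z14.png',b)
"
```

```text
t 17.12 pos [552.2   0.8  -9.8] rpy [ 3.1401e+00 -7.0000e-04  2.0040e-01] F [ 0.9 -7.   5.3] M [-1.   -0.1  -0.01] w 26.0
 shares [-0.004  0.111 -0.096] spin 0.0003
```

View pics/z14.png

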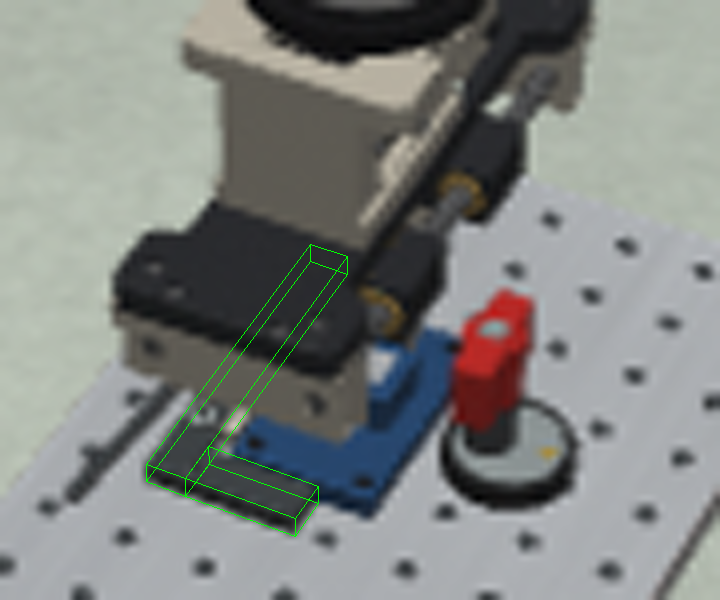

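Emit:
{"op": "servo_tool", "data": {
  "series": [
    [0.45,0,0.006,0,0],
    [0.45,0,0,0,0],
    [0.45,0,0,0,0],
    [0.45,0,0,0,0],
    [0.45,0,0,0,0]
  ]
}}

```text
time: 17.8
tool_pos: [551.7, 1.5, -10.2]
tcp_rot: [-3.142, 0.0, 0.2]
contact_force: [0.9, 0.4, 0.8]
grip_width: 41.4
```

Emit:
{"op": "servo_tool", "data": {
  "series": [
    [0.45,0,0,-0.2,0],
    [0.45,0,0,-0.6,0],
    [0.45,0,0,-0.8,0],
    [0.45,0,0.8,-0.8,0],
    [0.45,-0.4,0.8,0,0],
    [0.45,-0.8,0.8,0,0],
    [0.45,-0.8,0,0,0],
    [0.45,0,0,0,0]
  ]
}}

```text
time: 18.8
tool_pos: [475.6, -136.7, 110.6]
tcp_rot: [-3.141, 0.001, 0.198]
contact_force: [0.8, -0.1, 0.5]
grip_width: 41.3
```

```bash
python3 -c "
from h import *
go(509.6,-10.4,60)
b=shot('side','s8.png');a=shot('top','t8.png')
cv2.imwrite('pics/z15.png',cv2.resize(np.hstack([a[170:270,300:400],b[160:260,280:380]])[:,:,::-1],None,fx=4,fy=4,interpolation=2))
"
```

```text
t 18.8 pos [ 475.6 -136.7  110.6] rpy [-3.1413e+00  7.0000e-04  1.9780e-01] F [ 0.8 -0.1  0.5] M [ 0.06  0.01 -0.04] w 41.3
 shares [ 1.164 -2.343  1.012] spin None
```

View pics/z15.png

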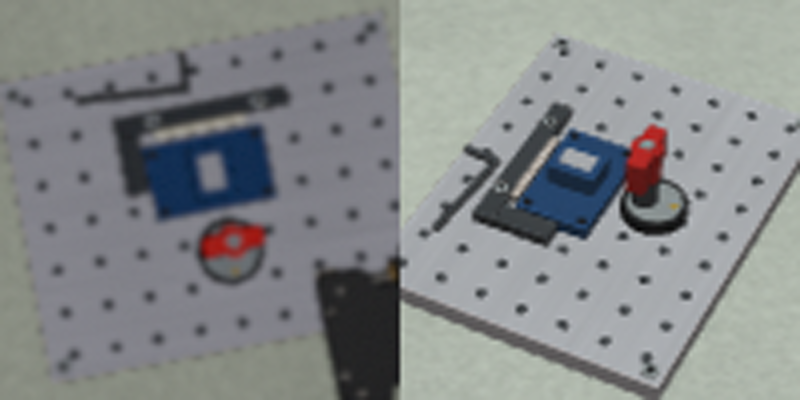

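```bash
cat > d.py <<'E'
from fit import *
import sys
f={'top':sys.argv[1],'side':sys.argv[2]}
im={n:cv2.imread('pics/'+f[n])[:,:,::-1] for n in f}
wins={'top':dict(c=(325,190,55,45),k=(335,210,50,40)),'side':dict(c=(300,180,60,50),k=(330,180,35,45))}
WING=[boxpts(-7,7,-20,20,30,56)]
for k,parts,z,p0 in(('c',COVER,15,(552,1.3,.2)),('k',WING,15,(509.6,-10.4,.19))):
    for ns in(['top'],['side']):
        n=ns[0];c=crop(im[n],wins[n][k]); r,g,b=c[...,0],c[...,1],c[...,2]
        m=((b-r)>22) if k=='c' else (r-g>50); m=m.astype(np.uint8)
        kk,l,st,_=cv2.connectedComponentsWithStats(m); m=(l==1+st[1:,4].argmax()).astype(np.uint8)
        m=cv2.morphologyEx(m,cv2.MORPH_CLOSE,np.ones((31,31)))
        # ignore red over cover
        ig=None
        if k=='c': ig=[cv2.dilate(((r-g>30)).astype(np.uint8),np.ones((9,9)))>0]
        p,e=fit(ns,[m],parts,z,[wins[n][k]],p0,ig); print(k,n,np.round(p,3),round(e,3))
        o=np.clip(c,0,255).astype(np.uint8)[:,:,::-1].copy()
        for mm,col in((render(n,parts,p,z,wins[n][k]),(0,255,255)),(m,(0,255,0))):
            cs,_=cv2.findContours(mm,1,2); cv2.drawContours(o,cs,-1,col,1)
        cv2.imwrite('pics/d_%s%s.png'%(k,n),cv2.resize(o,(390,290)))
cv2.imwrite('pics/d.png',np.vstack([np.hstack([cv2.imread('pics/d_%s%s.png'%(k,n)) for n in f]) for k in 'ck']))
E
python3 d.py t8.png s8.png
```

```text
c top [5.52934e+02 2.54100e+00 2.07000e-01] 0.035
c side [ 5.53255e+02 -5.17000e-01  1.98000e-01] 0.089
k top [ 5.08916e+02 -9.24300e+00  2.78000e-01] 0.195
k side [ 5.1057e+02 -1.3035e+01  3.7100e-01] 0.192
```

View pics/d.png

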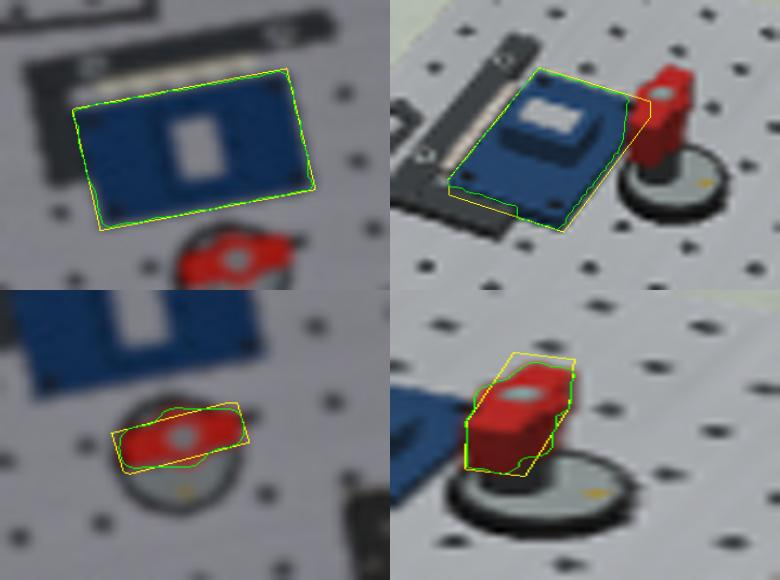

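Emit:
{"op": "servo_tool", "data": {
  "series": [
    [0.4,0,0,0,-0.106],
    [0.4,0,0,0,-0.106],
    [0.4,0,0,0,-0.106],
    [0.4,0,0,0,-0.106],
    [0.4,0,0,0,-0.106],
    [0.4,0,0,0,-0.106],
    [0.4,0,0,0,-0.106],
    [0.4,0,0,0,-0.106],
    [0.4,0,0,0,-0.106],
    [0.4,0,0,0,-0.104],
    [0.4,0,0,0,0]
  ]
}}

```text
time: 20.27
tool_pos: [478.9, -135.6, 110.1]
tcp_rot: [3.141, 0.001, 1.862]
contact_force: [-1.0, -0.2, -0.3]
grip_width: 36.7
```

```bash
python3 -c "
from h import *
go(509.5,-10.6,60,1.86)"
```

```text
t 20.27 pos [ 478.9 -135.6  110.1] rpy [3.1408e+00 6.0000e-04 1.8622e+00] F [-1.  -0.2 -0.3] M [-0.02 -0.14 -0.01] w 36.7
 shares [2.219 1.306 1.003] spin 0.0014
```

Emit:
{"op": "servo_tool", "data": {
  "series": [
    [0.4,0.555,0.327,0,0],
    [0.4,0.555,0.327,0,0],
    [0.4,0.555,0.326,0,0],
    [0.4,0.555,0.326,0,0],
    [0.4,0,0,0.5,0],
    [0.4,0,0,0.5,0],
    [0.4,0,0,0,0],
    [0.4,0,0,0,0]
  ]
}}

```text
time: 21.28
tool_pos: [509.2, -10.9, 60.7]
tcp_rot: [3.14, 0.001, 1.861]
contact_force: [-0.0, -0.4, -0.2]
grip_width: 36.7
```

```bash
python3 -c "
from h import *
go(509.5,-10.6,9,1.86)
b=shot('side','s9.png')
o=bot.get_obs();p=o['tool_pos'];a=o['tcp_rot'][2];y=np.array([np.sin(a),-np.cos(a),0]);x=np.array([np.cos(a),np.sin(a),0]);w=o['grip_width']/2
b=cv2.imread('pics/s9.png');b=cv2.resize(b[140:230,290:390],None,fx=7,fy=7,interpolation=2)
for s in(1,-1):
  for t in(1,-1):
    for h in (36,40):
      q=((pix('side',p+s*w*y+t*9.5*x+[0,0,h])[0]-[290,140]+.5)*7).astype(int); cv2.circle(b,tuple(map(int,q)),3,(0,255,0) if h==40 else (0,255,255),-1)
cv2.imwrite('pics/z16.png',b)
"
```

```text
t 21.27 pos [509.2 -10.9  60.7] rpy [3.1404e+00 7.0000e-04 1.8611e+00] F [-0.  -0.4 -0.2] M [-0.03 -0.16 -0.04] w 36.7
 shares [0.004 0.008 1.034] spin 0.0007
```

View pics/z16.png

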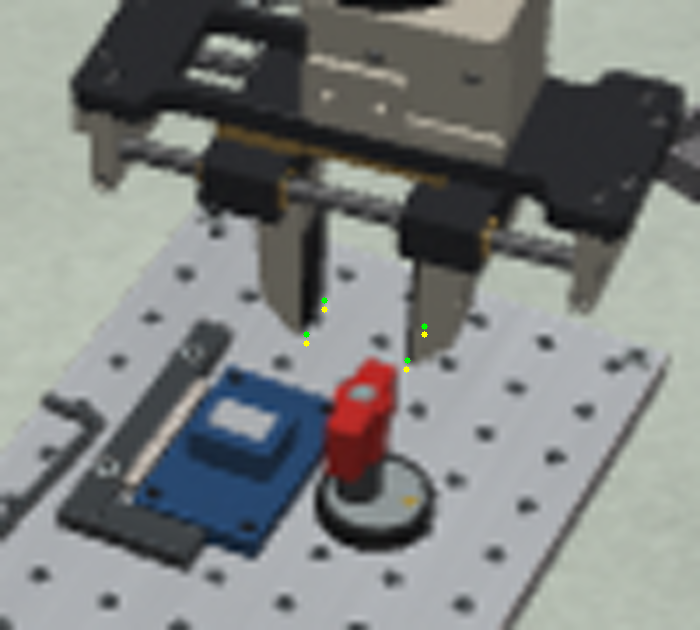

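Emit:
{"op": "servo_tool", "data": {
  "series": [
    [0.4,0,0,0.4,0],
    [0.4,0,0.005,0.4,0],
    [0.4,0,0,0.2,0],
    [0.4,0,0,0.05,0],
    [0.4,0,0,0,0]
  ]
}}

```text
time: 21.95
tool_pos: [509.0, -11.0, 8.0]
tcp_rot: [3.141, 0.001, 1.862]
contact_force: [-0.1, -0.5, -0.3]
grip_width: 36.7
```

```bash
python3 -c "
from h import *
go(509.5,-10.6,9,1.86)
b=shot('side','s10.png')
b=cv2.imread('pics/s10.png');b=cv2.resize(b[150:240,290:390],None,fx=7,fy=7,interpolation=2)
cv2.imwrite('pics/z17.png',b)
"
```

```text
t 21.95 pos [509. -11.   8.] rpy [3.1407e+00 6.0000e-04 1.8621e+00] F [-0.1 -0.5 -0.3] M [ 0.01 -0.13 -0.03] w 36.7
 shares [ 0.005  0.011 -0.02 ] spin 0.0014
```

View pics/z17.png

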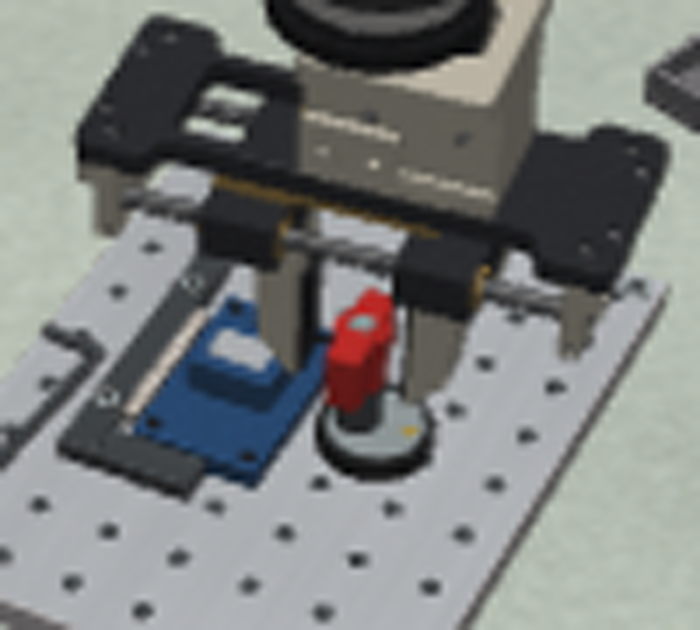

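Emit:
{"op": "servo_tool", "data": {
  "series": [
    [0.1,0.005,0.008,0,0],
    [0.1,0,0,0,0],
    [0.05,0,0,0,0],
    [0.05,0,0,0,0],
    [0.05,0,0,0,0],
    [0.05,0,0,0,0],
    [0.05,0,0,0,0]
  ]
}}

```text
time: 22.88
tool_pos: [508.5, -10.7, 7.6]
tcp_rot: [-3.141, 0.0, 1.862]
contact_force: [-3.7, -1.8, 4.4]
grip_width: 14.1
```

```bash
python3 -c "
from h import *
go(509.5,-10.6,9,1.86)"
```

```text
t 22.88 pos [508.5 -10.7   7.6] rpy [-3.1411  0.      1.8622] F [-3.7 -1.8  4.4] M [-0.29  0.43 -0.21] w 14.1
 shares [-0.004  0.019 -0.028] spin 0.0014
```

Emit:
{"op": "servo_tool", "data": {
  "series": [
    [0.05,0,-0.015,0,-0.04],
    [0.05,0,0,0,-0.08],
    [0.05,0,0,0,-0.08],
    [0.05,0,0,0,-0.08],
    [0.05,0,0,0,-0.08],
    [0.05,0,0,0,-0.08],
    [0.05,0,0,0,-0.08],
    [0.05,0,0,0,-0.08],
    [0.05,0,0,0,0],
    [0.05,0,0,0,0]
  ]
}}

```text
time: 24.12
tool_pos: [508.6, -10.6, 7.6]
tcp_rot: [3.141, 0.001, 2.803]
contact_force: [0.2, 1.9, 3.7]
grip_width: 14.1
```

```bash
cat > g.py <<'E'
from h import *
o=bot.get_obs(); a=o['tcp_rot'][2]%(2*np.pi)
print('t',round(o['time'],2),'pos',np.round(o['tool_pos'],1),'phi',round(a-np.pi/2-.188,3),'F',np.round(o['contact_force'],1),'M',np.round(o['moment'],3),'tau6',round(o['tau'][5],3),'w',round(o['grip_width'],1))
E
python3 g.py; python3 -c "
from h import *
b=shot('side','s11.png')
cv2.imwrite('pics/z18.png',cv2.resize(b[160:240,290:390][:,:,::-1],None,fx=7,fy=7,interpolation=2))
"
```

```text
t 24.12 pos [508.6 -10.6   7.6] phi 1.044 F [0.2 1.9 3.7] M [ 0.304 -0.129 -0.003] tau6 -0.001 w 14.1
```

View pics/z18.png

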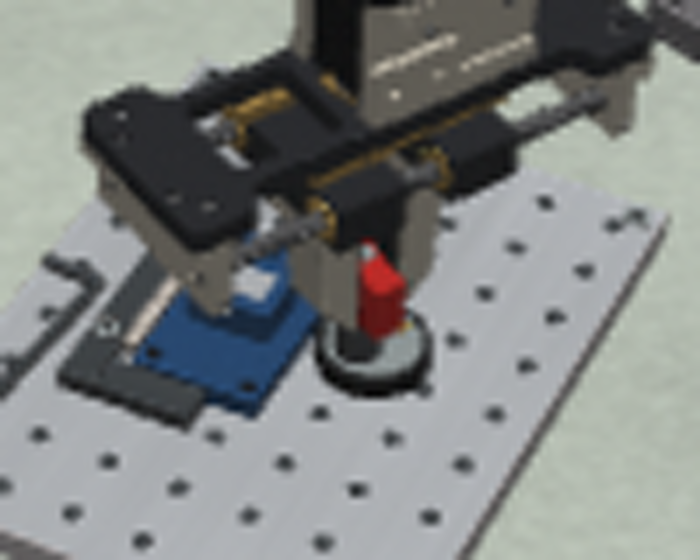

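Emit:
{"op": "servo_tool", "data": {
  "series": [
    [0.05,0,0,0,-0.03],
    [0.05,0,0,0,-0.03],
    [0.05,0,0,0,-0.03]
  ]
}}

```text
time: 24.55
tool_pos: [508.6, -10.6, 7.6]
tcp_rot: [3.141, 0.001, 2.946]
contact_force: [-0.1, 1.5, 4.1]
grip_width: 13.7
```

```bash
python3 g.py
```

```text
t 24.55 pos [508.6 -10.6   7.6] phi 1.187 F [-0.1  1.5  4.1] M [ 0.362 -0.126 -0.227] tau6 0.283 w 13.7
```

Emit:
{"op": "servo_tool", "data": {
  "series": [
    [0.05,0,0,0,-0.03],
    [0.05,0,0,0,-0.03],
    [0.05,0,0,0,-0.03]
  ]
}}

```text
time: 24.92
tool_pos: [508.6, -10.6, 7.6]
tcp_rot: [3.141, 0.001, 3.087]
contact_force: [-0.1, 1.7, 2.8]
grip_width: 13.9
```

```bash
python3 g.py
```

```text
t 24.93 pos [508.6 -10.6   7.6] phi 1.328 F [-0.1  1.7  2.8] M [ 0.407 -0.16  -0.218] tau6 0.283 w 13.9
```

Emit:
{"op": "servo_tool", "data": {
  "series": [
    [0.05,0,0,0,-0.03],
    [0.05,0,0,0,-0.03],
    [0.05,0,0,0,-0.03]
  ]
}}

```text
time: 25.3
tool_pos: [508.5, -10.6, 7.6]
tcp_rot: [3.141, 0.001, -3.055]
contact_force: [0.3, 1.8, 4.4]
grip_width: 13.9
```

```bash
python3 g.py
```

```text
t 25.3 pos [508.5 -10.6   7.6] phi 1.47 F [0.3 1.8 4.4] M [ 0.442 -0.131 -0.196] tau6 0.266 w 13.9
```

Emit:
{"op": "servo_tool", "data": {
  "series": [
    [0.05,0,0,0,-0.02],
    [0.05,0,0,0,-0.02]
  ]
}}

```text
time: 25.55
tool_pos: [508.6, -10.6, 7.6]
tcp_rot: [-3.142, 0.001, -2.991]
contact_force: [1.2, 3.3, 5.5]
grip_width: 13.8
```

```bash
python3 g.py
```

```text
t 25.55 pos [508.6 -10.6   7.6] phi 1.534 F [1.2 3.3 5.5] M [ 0.612 -0.296 -0.241] tau6 0.119 w 13.8
```

Emit:
{"op": "servo_tool", "data": {
  "series": [
    [0.05,0,0,0,-0.02],
    [0.05,0,0,0,-0.02]
  ]
}}

```text
time: 25.8
tool_pos: [508.5, -10.6, 7.6]
tcp_rot: [-3.141, 0.001, -2.927]
contact_force: [1.1, 3.6, 5.6]
grip_width: 13.7
```

```bash
python3 g.py
```

```text
t 25.8 pos [508.5 -10.6   7.6] phi 1.597 F [1.1 3.6 5.6] M [ 0.681 -0.291 -0.189] tau6 0.107 w 13.7
```

Emit:
{"op": "servo_tool", "data": {
  "series": [
    [0.05,0,0,0,-0.02],
    [0.05,0,0,0,-0.02]
  ]
}}

```text
time: 26.05
tool_pos: [508.5, -10.6, 7.6]
tcp_rot: [-3.141, 0.001, -2.864]
contact_force: [1.5, 3.7, 6.0]
grip_width: 13.8
```

```bash
python3 g.py;  python3 -c "
from h import *
b=shot('side','s12.png')
cv2.imwrite('pics/z19.png',cv2.resize(b[170:240,290:390][:,:,::-1],None,fx=8,fy=8,interpolation=2))
"
```

```text
t 26.05 pos [508.5 -10.6   7.6] phi 1.66 F [1.5 3.7 6. ] M [ 0.756 -0.387 -0.215] tau6 0.102 w 13.8
```

View pics/z19.png

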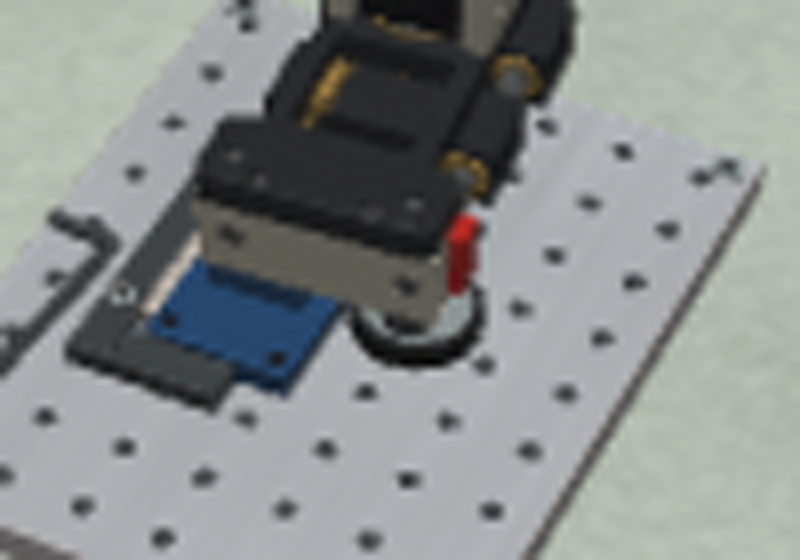

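Emit:
{"op": "servo_tool", "data": {
  "series": [
    [0.05,0,0,0,-0.02],
    [0.05,0,0,0,-0.02]
  ]
}}

```text
time: 26.35
tool_pos: [508.5, -10.6, 7.6]
tcp_rot: [-3.141, 0.001, -2.801]
contact_force: [1.3, 3.9, 4.8]
grip_width: 14.1
```

```bash
python3 g.py
```

```text
t 26.35 pos [508.5 -10.6   7.6] phi 1.723 F [1.3 3.9 4.8] M [ 0.761 -0.339 -0.177] tau6 0.104 w 14.1
```

Emit:
{"op": "servo_tool", "data": {
  "series": [
    [0.05,0,0,0,-0.02],
    [0.05,0,0,0,-0.02]
  ]
}}

```text
time: 26.6
tool_pos: [508.5, -10.6, 7.6]
tcp_rot: [-3.141, 0.001, -2.739]
contact_force: [1.2, 3.6, 5.2]
grip_width: 13.7
```

```bash
python3 g.py
```

```text
t 26.6 pos [508.5 -10.6   7.6] phi 1.786 F [1.2 3.6 5.2] M [ 0.736 -0.296 -0.266] tau6 0.083 w 13.7
```

Emit:
{"op": "servo_tool", "data": {
  "series": [
    [0.05,0,0,0,-0.015],
    [0.05,0,0,0,-0.015]
  ]
}}

```text
time: 26.85
tool_pos: [508.4, -10.6, 7.6]
tcp_rot: [-3.141, 0.001, -2.692]
contact_force: [1.4, 4.6, 5.5]
grip_width: 14.2
```

```bash
python3 g.py
```

```text
t 26.85 pos [508.4 -10.6   7.6] phi 1.832 F [1.4 4.6 5.5] M [ 0.641 -0.303 -0.404] tau6 -0.203 w 14.2
```

Emit:
{"op": "servo_tool", "data": {
  "series": [
    [0.05,0,0,0,-0.008]
  ]
}}

```text
time: 26.98
tool_pos: [508.4, -10.6, 7.6]
tcp_rot: [-3.141, 0.001, -2.68]
contact_force: [1.8, 3.0, 4.6]
grip_width: 14.0
```

```bash
python3 g.py
```

```text
t 26.98 pos [508.4 -10.6   7.6] phi 1.844 F [1.8 3.  4.6] M [ 0.743 -0.33  -0.493] tau6 -0.404 w 14.0
```

Emit:
{"op": "servo_tool", "data": {
  "series": [
    [0.05,0,0,0,-0.004]
  ]
}}

```text
time: 27.1
tool_pos: [508.4, -10.7, 7.6]
tcp_rot: [-3.141, 0.001, -2.674]
contact_force: [1.4, 3.2, 4.9]
grip_width: 13.9
```

```bash
python3 g.py
```

```text
t 27.1 pos [508.4 -10.7   7.6] phi 1.85 F [1.4 3.2 4.9] M [ 0.671 -0.276 -0.517] tau6 -0.497 w 13.9
```

Emit:
{"op": "servo_tool", "data": {
  "series": [
    [0.05,0,0,0,0],
    [0.05,0,0,0,0]
  ]
}}

```text
time: 27.35
tool_pos: [508.5, -10.7, 7.6]
tcp_rot: [-3.141, 0.001, -2.674]
contact_force: [1.3, 4.0, 5.6]
grip_width: 14.0
```

```bash
python3 g.py; python3 -c "
from h import *
b=shot('side','s13.png')
cv2.imwrite('pics/z20.png',cv2.resize(b[170:240,290:390][:,:,::-1],None,fx=8,fy=8,interpolation=2))
"; python3 g.py
```

```text
t 27.35 pos [508.5 -10.7   7.6] phi 1.85 F [1.3 4.  5.6] M [ 0.751 -0.291 -0.596] tau6 -0.531 w 14.0
t 27.4 pos [508.4 -10.6   7.6] phi 1.85 F [0.8 2.7 5.1] M [ 0.706 -0.307 -0.527] tau6 -0.531 w 14.3
```

View pics/z20.png

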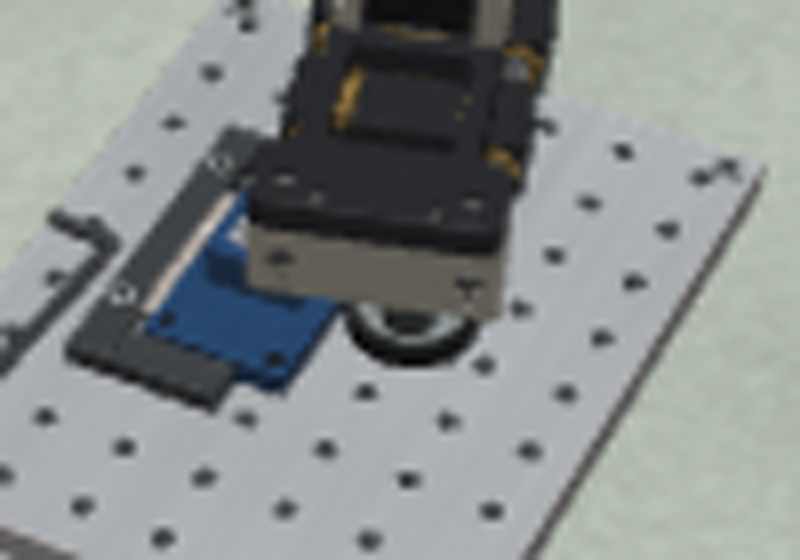

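Emit:
{"op": "servo_tool", "data": {
  "series": [
    [0.3,0,0,0,0],
    [0.35,0,0,0,0],
    [0.35,0,0,0,0],
    [0.35,0,0,0,0],
    [0.35,0,0,-0.3,0],
    [0.35,0,0,-0.7,0],
    [0.35,0,0,-0.8,0],
    [0.35,0,0,-0.6,0],
    [0.35,0,0,0,0]
  ]
}}

```text
time: 28.52
tool_pos: [509.9, -11.1, 130.7]
tcp_rot: [-3.138, 0.005, -2.674]
contact_force: [0.6, -0.9, -0.4]
grip_width: 31.8
```

```bash
python3 g.py
```

```text
t 28.52 pos [509.9 -11.1 130.7] phi 1.85 F [ 0.6 -0.9 -0.4] M [ 0.101 -0.108  0.022] tau6 0.001 w 31.8
```

Emit:
{"op": "servo_tool", "data": {
  "series": [
    [0.35,0.6,-0.5,0,0],
    [0.35,0.75,-0.6,0,0],
    [0.35,0.75,-0.6,0,0],
    [0.35,0.2,-0.1,0,0],
    [0.35,0,0,0,0]
  ]
}}

```text
time: 29.15
tool_pos: [445.5, -142.9, 127.1]
tcp_rot: [3.141, -0.0, -2.676]
contact_force: [0.1, 0.4, -0.1]
grip_width: 32.2
```

```bash
python3 -c "
from h import *
b=shot('side','s14.png');a=shot('top','t14.png')
cv2.imwrite('pics/z21.png',cv2.resize(np.hstack([a[170:270,300:400],b[160:260,280:380]])[:,:,::-1],None,fx=4,fy=4,interpolation=2))
"; python3 d.py t14.png s14.png
```

```text
c top [5.5513e+02 3.1140e+00 1.9800e-01] 0.041
c side [ 5.56512e+02 -1.13300e+00  1.83000e-01] 0.103
k top [509.326  -9.201  -1.119] 0.182
k side [509.299 -11.416  -0.992] 0.17
```

View pics/z21.png

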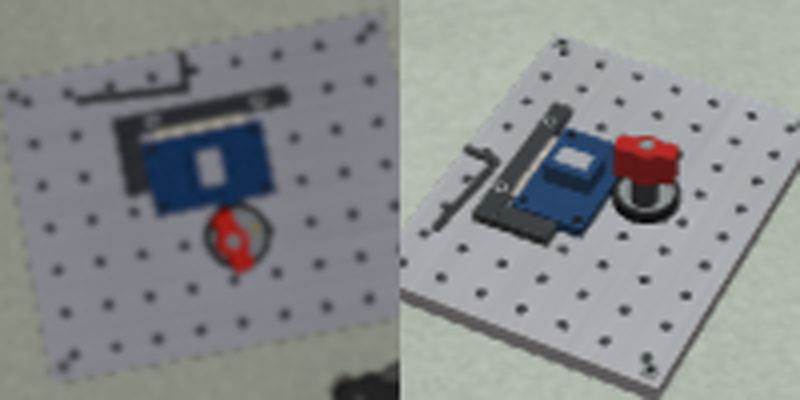

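View pics/d.png

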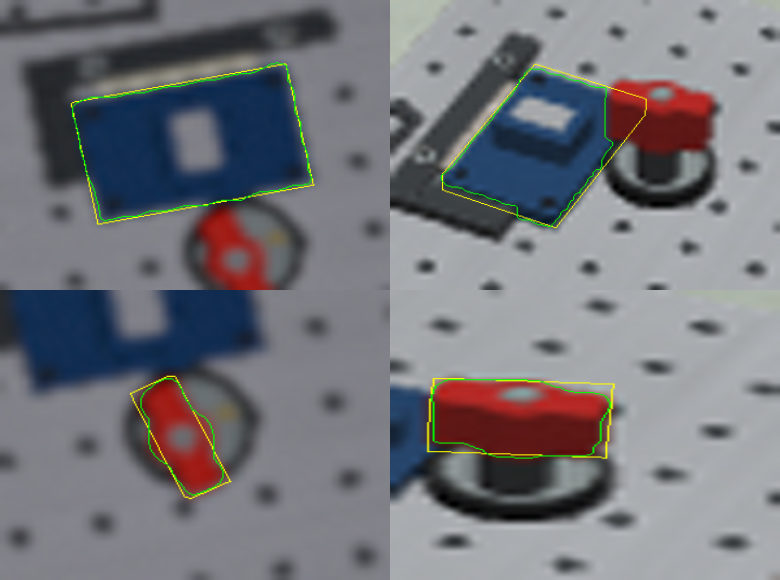

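```bash
python3 -c "
from plant import bot
print(bot.close_job())"
```

```text
the job is handed in; nothing more can be done
None
```

The blue cover is in the nest and clamped by the eccentric. The gripper is clear, and I handed the job in at about 29 s. No verdict came back, and I could not measure the clamp force directly.

- **Placing:** I gripped the cover across its boss and laid it on the plate with about 5 N. I slid it until the foot pushed back with about 7 N, then let go.
- **Clamping:** I turned the knob about 1.75 rad anticlockwise, to roughly 1.85 rad. The turning torque stayed near 0.21 N m, rose from about 1.78 rad, and ended at about 0.52 to 0.60 N m. Then I released it.
- **Last top-camera check:**
  - The cover sits at about x = -30.7 mm, y = -39 mm of the corner stop, within about 0.01 rad of square to it and pressed up to the strip.
  - The knob rotation measured after letting go (1.75 to 1.78 rad) matched what the gripper turned, so I saw no spring-back.
- **Clamp force:** It is inferred only. The torque rise gives at least about 16 N for the given range, up to 33 N at its lowest factor. The angle travelled since first contact gives about 11 N. My best estimate is about 15 N, less a few newtons on release.

**Checks that disagreed:**
- **Finger height:** The pictures showed the finger tips about 40 mm higher than the reported tool position. A trial closing in the tray, which met nothing, confirmed it, so I corrected every height for this.
- **Side camera:** The two cameras differ by 1 to 4 mm in y. The side camera's last view of the cover was partly hidden by the foot and knob, so I relied on the top view.

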